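# Change round three misplaced bottles on the packing bench

### The job

Three of the trays on the packing bench are each meant for one kind of bottle - slim round bottles, square bottles, squat jars - but the bottle in the cell nearest you is the wrong one in each: move these three so that each stands in the near-end cell of the tray that already holds two of its own kind, parking one in the empty tray (or another free spot) while you change them round. Lower each bottle gently so that it stands upright on the floor of its cell, do not drop or tip it, and leave the rightly placed bottle standing next to it where it is.

Things in the scene. Friction and masses are not known exactly. Their poses are not given: they have to be found in the camera images.
- syrup: the misplaced slim round bottle, 58 mm in diameter, 152 mm high; shoulder from 88 mm up to a 27 mm neck at 114 mm; cap 30 mm in diameter, from 128 to 152 mm above the underside. Amber, paper label, white screw cap. 0.3 kg. Origin: centre of its underside; z up. Starts in the near-end cell of the tray of the squat jars.
- oil: the misplaced square bottle, 54 x 54 x 136 mm; shoulder from 84 mm up to a 27 mm neck at 100 mm; round cap 30 mm in diameter, from 112 to 136 mm above the underside. Amber, paper label, white screw cap. 0.28 kg. Origin: centre of its underside; z up. x, y normal to the flat sides; put it down square with the cell. Starts in the near-end cell of the tray of the slim round bottles.
- jar: the misplaced squat wide-mouthed round jar, 64 mm in diameter, 118 mm high; shoulder from 76 mm up to a 47 mm neck at 86 mm; lid 52 mm in diameter, from 92 to 118 mm above the underside. Amber, paper label, white screw cap. 0.26 kg. Origin: centre of its underside; z up. Starts in the near-end cell of the tray of the square bottles.
- tray_syrup: the tray of the slim round bottles: two in its middle and far cells, the square bottle wrongly in the near-end cell. Fixed cardboard, 256 x 88 mm, three cells in a row, each 80 x 80 mm, pitch 84 mm; floor 4 mm thick, walls up to 40 mm high. Origin: on its underside, under the centre of the near-end cell (nearest the robot); x along the row, away from the robot (middle cell at +84 mm), y across it.
- tray_oil: the tray of the square bottles: two in its middle and far cells, the jar wrongly in the near-end cell. Fixed cardboard, 256 x 88 mm, three cells in a row, each 80 x 80 mm, pitch 84 mm; floor 4 mm thick, walls up to 40 mm high. Origin: on its underside, under the centre of the near-end cell (nearest the robot); x along the row, away from the robot (middle cell at +84 mm), y across it.
- tray_jar: the tray of the squat jars: two in its middle and far cells, the slim round bottle wrongly in the near-end cell. Fixed cardboard, 256 x 88 mm, three cells in a row, each 80 x 80 mm, pitch 84 mm; floor 4 mm thick, walls up to 40 mm high. Origin: on its underside, under the centre of the near-end cell (nearest the robot); x along the row, away from the robot (middle cell at +84 mm), y across it.
- tray_empty: the tray whose three cells are all empty. Fixed cardboard, 256 x 88 mm, three cells in a row, each 80 x 80 mm, pitch 84 mm; floor 4 mm thick, walls up to 40 mm high. Origin: on its underside, under the centre of the near-end cell (nearest the robot); x along the row, away from the robot (middle cell at +84 mm), y across it.
- stock_syrup1: one of the slim round bottles, rightly placed in the middle cell of its tray, to be left there; same size and looks as syrup. Origin: centre of its underside; z up. A third one stands in the far cell.
- stock_oil1: one of the square bottles, rightly placed in the middle cell of its tray, to be left there; same size and looks as oil. Origin: centre of its underside; z up. A third one stands in the far cell.
- stock_jar1: one of the squat jars, rightly placed in the middle cell of its tray, to be left there; same size and looks as jar. Origin: centre of its underside; z up. A third one stands in the far cell.
Mind the look-alikes: they are no part of the job. What is shaped like the jar but blue is not meant.

How it is judged:
By the outcome, as a careful person would: the job done as asked, in the order asked, and still so for the second after the job is handed in, with the robot touching nothing.
It also fails if it takes over 120 s, if anything falls off the work surface, if the arm or the gripper's body presses on something with over 40 N, if the wrist force passes 120 N, or if a joint passes its speed limit or range.

### The arm

A 6-joint arm with a two-finger parallel gripper is mounted at the origin on the work surface. World frame = base frame: x ahead of the robot, y to its left, z up, the work surface at z = 0. Lengths are in m, angles in rad, forces in N, time in s.
With the tool pointing down it reaches from about 0.225 to 0.875 m from the base axis. Payload 3.4 kg.
Tool frame: the origin (TCP) lies between the finger pads; the fingertips stand 14 mm ahead of it and the grasp point (between the pads) lies 5 mm behind it; z points along the fingers, y is the direction in which the jaws open and shut (so a half turn about z gives the same grasp; the last joint's range is limited). The gripper opens to 85 mm and grips with 20 to 120 N. Pads are 22 mm wide; open, the fingers measure 114 mm over their backs; the gripper's body (76 mm by 85 mm) begins 54 mm behind the grasp point. The pads swing forward as they close: fully open they stand 13 mm farther back than shut.
Start: joints at [-1.396, 0.276, 1.505, -0, 1.361, -0.121], TCP at [0.168, -0.55, 0.211] pointing down, gripper open.
Joint ranges: [-2.89, 2.89], [-0.75, 2.08], [0.22, 2.7], [-1.18, 4.32], [0.11, 2.71], [-2.7, 2.7]. Speed limits (rad/s): [2.57, 2.57, 3.14, 3.14, 3.14, 3.14].

### API

Orientations are given as a unit quaternion [w, x, y, z].
In Python, from rig import manip, get_image, job gives the robot as it stands. The module is installed in compiled form; this text tells all that it offers.
- The arm moves only by the tool step_arm, never from a script. Its argument "moves" is one flat list of numbers, 5 for each row, row after row: the shift along the tool's x, y, z as a fraction of full scale, then the turn about the tool's z as a fraction of full scale, then the gripper's target within -1 to 1 (shut at 1, half-way at 0, fully open at -1). In form: [dx, dy, dz, twist, hand, dx, dy, dz, twist, hand, ...]. A call has 1 to 5 rows; each row is the pose to reach, as a shift and turn from the pose commanded when the call began, along the tool's axes at that moment, turning the shorter way round; what a row does not reach only later rows make up. Full scale, the value 1, is 500 mm for a shift and pi rad for a turn. A row lasts 1/10 s, in which the tool goes at most 50 mm and 8.59 degrees, less where a joint would pass 70% of its speed; a pose out of reach is approached as far as the arm can. A call with a number of a shift or a turn outside -1 to 1 is refused whole. A call with a gripper value outside its range is refused whole. The fingers move at their own pace and stop on an object; "force" is the grip in N (left out, the last holds). Time passes only in rows, so rows that repeat a pose let the fingers close. It gives the time, the measured TCP pose, the force and the opening at its end, in the units of the state.
- manip.get_state(): the state, without advancing time (a new reading comes with each control period).
- get_image(name): name is "scene" or "top" or "wrist"; returns a dict with "frame" (420x560x3 uint8, blue, green, red), "fx", "fy", "cx", "cy" (pixels), "rvec" (rotation vector, rad) and "tvec" (3), from world to camera coordinates, as OpenCV has them; the wrist camera has in their place "T_tool_cam" (4x4, takes a point from camera to tool coordinates, whose origin is the TCP and whose axes are the flange's). Camera axes: x right, y down, z forward; pixel columns grow to the right and rows downward; lengths in m; the calibration is good to about 2 mm. A picture is of the moment at which its call begins: read the wrist's pose just before it. There is no depth.
- job.sign_off(): hands the job in, once; it reports no verdict.
The state is a dict: "clock": time; "qpos": joint angles; "qd": joint speeds; "effort": joint torques, N m; "position": TCP position; "ee_rot": TCP orientation; "contact_force": force on the tool from outside, world axes, zero at the start; "moment": the same for the moment, N m; "width": finger opening in m.
Only numpy, scipy, OpenCV 4.12 (cv2) and the standard library are available. Lean on these libraries where they do the work, as an engineer would, in place of code of your own. Each camera call takes 0.05 s, during which the arm holds its last target. There are 200 camera calls.

## Working session

There is one attempt and no reset: what is moved stays moved. The work goes in short steps, Python scripts to look and compute and a tool call to move; the robot and the scene stay as the last step left them, time stands still between calls to the robot, and variables do not carry over. Pictures are saved under pics/ and viewed, about 12 in all and at most 16, crops included, and the job is handed in when it is done.

Besides the shell and the picture viewer there is one more tool, called by a JSON object that holds its "op" and its "data". step_arm: Moves the arm, as the interface text tells. Its arguments: {"type":"object","properties":{"moves":{"type":"array","items":{"type":"number","minimum":-1,"maximum":1}},"force":{"type":"number"}},"required":["moves"]}

```bash
mkdir -p pics; python3 - <<'E'
from rig import manip,get_image
import cv2,pickle
print(manip.get_state())
d={}
for n in("scene","top"):
    im=get_image(n);d[n]=im;cv2.imwrite(f"pics/{n}0.png",im["frame"]);print(n,im["fx"],im["cx"],im["cy"],im["rvec"],im["tvec"])
pickle.dump(d,open("im0.pkl","wb"))
E
```

```text
{'clock': 0.0, 'qpos': array([-1.39600752e+00,  2.76613722e-01,  1.50611824e+00, -1.87092379e-05,
        1.36070054e+00, -1.20969423e-01]), 'qd': array([-0.00055763,  0.00010912, -0.00099165, -0.00120088,  0.00025443,
        0.00046775]), 'effort': array([ 1.64117871e-03, -4.16761065e+01, -2.45804662e+01, -1.34017068e-04,
        1.08609907e-02,  9.19201398e-06]), 'position': array([ 0.16749969, -0.54947958,  0.210035  ]), 'ee_rot': array([-9.19344385e-04,  9.89085088e-01,  1.47342603e-01, -3.38956803e-05]), 'contact_force': array([ 0.21992755, -0.55037928,  0.20737212]), 'moment': array([-0.00205715,  0.01666591,  0.02183932]), 'width': 0.08557873806944125}
scene 482.7502245752316 274.33424342125113 202.3948425721451 [ 0.83797162  2.61660375 -1.01944561] [ 0.40771022 -0.21347647  1.5057358 ]
top 514.6965393215983 285.8867420779527 207.71696007341757 [ 2.17036414 -2.22242049  0.04339181] [0.07625879 0.50175465 1.22494533]
```

View pics/top0.png

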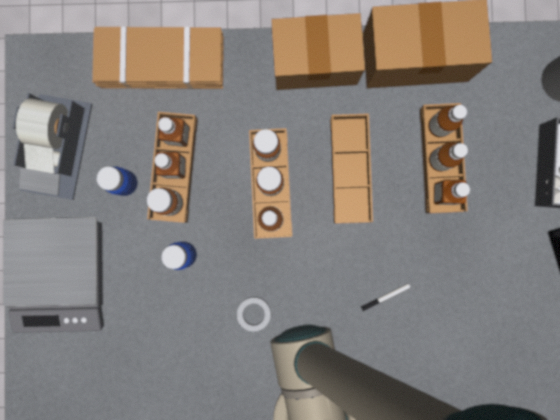

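View pics/scene0.png

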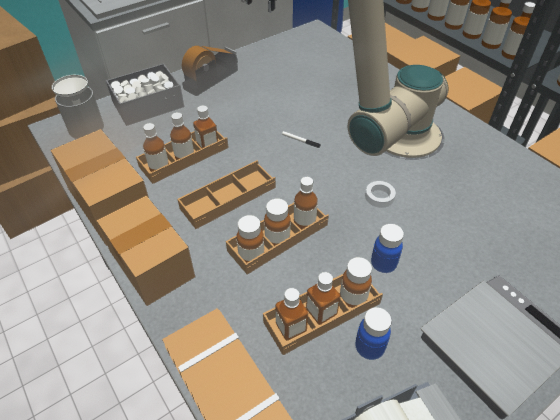

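The top view is oriented x up, y left. From left to right the trays are:
- **tray_oil:** the jar is in the near cell, lid at about (158,201).
- **tray_jar:** the syrup is in the near cell, at about (269,217).
- **tray_empty:** at about (351,168).
- **tray_syrup:** the oil is in the near cell, at about (461,190).

Candidates and what to avoid:
- **Jar:** (158,201) amber is the one. The blue jars at (110,178) and (175,257) are not meant, and the stock jars at (266,142) and (269,180) stay put.
- **Syrup:** (269,217). The stock bottles at (459,112) and (458,150) stay put.
- **Oil:** (461,190). The stock bottles at (166,125) and (162,160) stay put.

```bash
cat > h.py <<'E'
import numpy as np,cv2
from scipy.spatial.transform import Rotation as R
def cam(im,st=None):
    if "rvec" in im:
        Rc=cv2.Rodrigues(np.array(im["rvec"],float))[0];return Rc.T,-Rc.T@np.array(im["tvec"],float).ravel()
    q=st["ee_rot"];Rt=R.from_quat([q[1],q[2],q[3],q[0]]).as_matrix();T=np.array(im["T_tool_cam"])
    return Rt@T[:3,:3],Rt@T[:3,3]+st["position"]
def cast(im,p,z,st=None):
    A,c=cam(im,st);d=A@np.array([(p[0]-im["cx"])/im["fx"],(p[1]-im["cy"])/im["fy"],1]);return c+d*(z-c[2])/d[2]
def proj(im,X,st=None):
    A,c=cam(im,st);v=A.T@(np.array(X)-c);return np.array([v[0]/v[2]*im["fx"]+im["cx"],v[1]/v[2]*im["fy"]+im["cy"]])
def yaw(st):
    q=st["ee_rot"];M=R.from_quat([q[1],q[2],q[3],q[0]]).as_matrix();return np.degrees(np.arctan2(M[1,0],M[0,0]))
E
python3 - <<'E'
import pickle,cv2,numpy as np
from h import *
im=pickle.load(open("im0.pkl","rb"))["top"];f=im["frame"]
hsv=cv2.cvtColor(f,cv2.COLOR_BGR2HSV)
card=((hsv[...,0]<22)&(hsv[...,1]>90)&(hsv[...,2]>50)).astype(np.uint8)*255
white=((hsv[...,1]<60)&(hsv[...,2]>165)).astype(np.uint8)*255
for n,(x0,y0,x1,y1) in dict(oil=(138,100,205,230),jar=(240,120,300,245),empty=(322,105,382,230),syrup=(412,95,475,220)).items():
    m=np.zeros_like(card);m[y0:y1,x0:x1]=card[y0:y1,x0:x1]
    c=max(cv2.findContours(cv2.morphologyEx(m,cv2.MORPH_CLOSE,np.ones((3,3))),0,2)[0],key=cv2.contourArea)
    W=np.array([cast(im,p[0],.04)[:2] for p in c]).astype(np.float32);r=cv2.minAreaRect(W);print(n,np.round(r[0],4),np.round(r[1],4),round(r[2],1))
    m=np.zeros_like(card);m[y0:y1,x0:x1]=white[y0:y1,x0:x1]
    for k in cv2.findContours(m,0,2)[0]:
        if cv2.contourArea(k)>80:
            (u,v),rad=cv2.minEnclosingCircle(k)
            print('  cap',round(u,1),round(v,1),round(rad,1),[np.round(cast(im,(u,v),z)[:2],4).tolist() for z in (.122,.14,.156)])
a=cv2.resize(f[95:245,135:305],None,fx=4.5,fy=4,interpolation=2)
b=cv2.resize(f[95:245,320:480],None,fx=4.5,fy=4,interpolation=2)
cv2.imwrite("pics/a.png",a[:600,:800]);cv2.imwrite("pics/b.png",b)
E
```

```text
oil [0.6055 0.3302] [0.0914 0.2529] 83.6
  cap 157.5 199.5 12.1 [[0.5232, 0.3448], [0.522, 0.3402], [0.521, 0.3362]]
  cap 160.8 160.0 7.1 [[0.6101, 0.3364], [0.6075, 0.3319], [0.6052, 0.328]]
  cap 164.5 123.5 7.0 [[0.6908, 0.3271], [0.6869, 0.3228], [0.6834, 0.319]]
jar [0.5618 0.0995] [0.2525 0.0856] 1.6
  cap 268.9 217.6 7.1 [[0.4777, 0.1014], [0.4772, 0.1007], [0.4768, 0.1001]]
  cap 268.6 177.7 11.9 [[0.5653, 0.1003], [0.5634, 0.0996], [0.5618, 0.099]]
  cap 265.4 140.1 12.0 [[0.6484, 0.1053], [0.6452, 0.1046], [0.6424, 0.1039]]
empty [ 0.5923 -0.0913] [0.2534 0.0883] 0.3
syrup [ 0.6112 -0.309 ] [0.2544 0.095 ] 1.1
  cap 462.9 189.3 7.0 [[0.5296, -0.324], [0.5283, -0.3178], [0.5271, -0.3124]]
  cap 460.7 149.7 7.1 [[0.6167, -0.3225], [0.614, -0.3164], [0.6116, -0.3109]]
  cap 459.9 111.1 7.2 [[0.7022, -0.3241], [0.6981, -0.318], [0.6945, -0.3125]]
```

View pics/a.png

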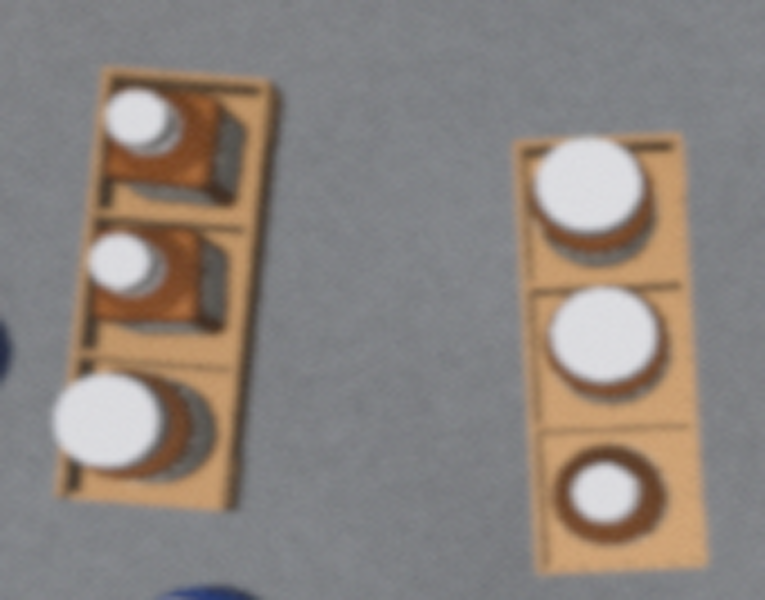

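View pics/b.png

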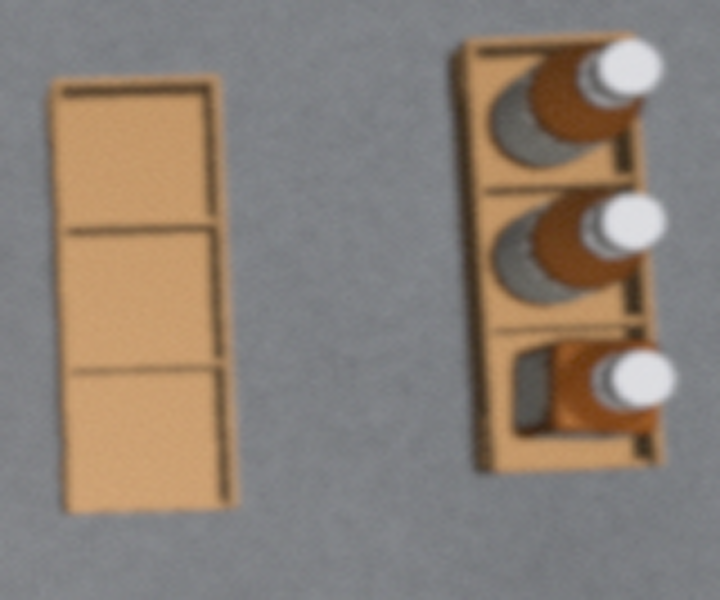

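The crops confirm the choice: an amber jar, a slim round bottle and a square bottle stand in the three near cells. I'll compute the tray frames from their rim corners.

```bash
python3 - <<'E'
import pickle
from h import *
im=pickle.load(open("im0.pkl","rb"))["top"];print("cam",cam(im)[1])
C=dict(oil=(135,[(104,68),(272,80),(58,497),(235,509)]),jar=(135,[(515,142),(683,134),(536,575),(708,568)]),
empty=(320,[(52,79),(220,77),(66,513),(238,505)]),syrup=(320,[(466,40),(634,35),(486,470),(662,464)]))
for n,(ox,c) in C.items():
    P=np.array([cast(im,(ox+u/4.5,95+v/4),.04)[:2] for u,v in c])  # far-left, far-right, near-left, near-right
    d=(P[0]+P[1]-P[2]-P[3])/2;e=(P[0]+P[2]-P[1]-P[3])/2;ctr=P.mean(0);a=np.arctan2(d[1],d[0]);near=ctr-.084*np.array([np.cos(a),np.sin(a)])
    print(n,"ctr",ctr.round(4),"L,W",np.hypot(*d).round(4),np.hypot(*e).round(4),"yaw",np.degrees(a).round(1),np.degrees(np.arctan2(-e[0],e[1])).round(1),"near",near.round(4))
E
```

```text
cam [0.44843924 0.05890507 1.24639345]
oil ctr [0.6049 0.3299] L,W 0.2547 0.0908 yaw -5.7 -5.9 near [0.5213 0.3383]
jar ctr [0.5601 0.0987] L,W 0.2559 0.0889 yaw 1.4 1.5 near [0.4762 0.0966]
empty ctr [ 0.5917 -0.0934] L,W 0.2547 0.0889 yaw 0.2 0.5 near [ 0.5077 -0.0937]
syrup ctr [ 0.6107 -0.3124] L,W 0.2541 0.0899 yaw 0.7 0.7 near [ 0.5267 -0.3135]
```

```bash
cat > plan.py <<'E'
# usage: plan.py STEP x,y,z,yaw ... -> end-of-call shifts in tool axes & units, split in calls of <=5 rows of STEP metres
import sys;from h import *;from rig import manip
st=manip.get_state();p=np.array(st["position"]);w=yaw(st);print("now",p.round(4),round(w,2),"w",round(st["width"],4),"F",np.round(st["contact_force"],1),"t",st["clock"],"q",np.round(st["qpos"],2))
if len(sys.argv)>1:
  s=float(sys.argv[1])*5
  for a in sys.argv[2:]:
    *t,tw=map(float,a.split(","));t=np.array(t);dw=(tw-w+180)%360-180
    n=max(1,int(np.ceil(max(np.linalg.norm(t-p)/s-1e-6,abs(dw)/40))))
    for i in range(n):
        g=p+(t-p)/(n-i);gw=w+dw/(n-i);c,k=np.cos(np.radians(w)),np.sin(np.radians(w))
        M=np.array([[c,s_,0] for s_ in (k,)]+[[k,-c,0],[0,0,-1]]);f=(M@(g-p)/.5).round(3);tf=round(-(gw-w)/180,3)
        p=p+M.T@f*.5;w-=tf*180;dw=(tw-w+180)%360-180;print(f.tolist()+[tf],"->",p.round(3),round(w,1))
E
python3 plan.py .045 .2,-.45,.27,8 .465,.100,.27,1.4
```

```text
now [ 0.1675 -0.5496  0.2101] 16.95 w 0.0854 F [ 0.2  0.  -0.6] t 0.1 q [-1.4   0.28  1.51  0.    1.36 -0.12]
[0.12, -0.172, -0.12, np.float64(0.05)] -> [ 0.2  -0.45  0.27] 7.9
[0.226, -0.339, 0.0, np.float64(0.012)] -> [ 0.288 -0.266  0.27 ] 5.8
[0.213, -0.347, 0.0, np.float64(0.012)] -> [ 0.377 -0.083  0.27 ] 3.6
[0.199, -0.354, 0.0, np.float64(0.012)] -> [0.465 0.1   0.27 ] 1.5
```

{"op": "step_arm", "data": {"moves": [0.12,-0.172,-0.12,0.05,-1,0.12,-0.172,-0.12,0.05,-1,0.12,-0.172,-0.12,0.05,-1,0.12,-0.172,-0.12,0.05,-1], "force": 60}}

```text
clock: 0.5
position: [0.2008, -0.449, 0.2729]
ee_rot: [0.002, 0.998, 0.07, 0.0]
contact_force: [-0.6, -1.1, 0.7]
width: 0.0852
```

{"op": "step_arm", "data": {"moves": [0.226,-0.339,0,0.012,-1,0.226,-0.339,0,0.012,-1,0.226,-0.339,0,0.012,-1,0.226,-0.339,0,0.012,-1,0.226,-0.339,0,0.012,-1]}}

```text
clock: 1.0
position: [0.2897, -0.2627, 0.2701]
ee_rot: [-0.002, 0.999, 0.053, 0.0]
contact_force: [-0.7, -0.3, 0.6]
width: 0.0855
```

{"op": "step_arm", "data": {"moves": [0.213,-0.347,0,0.012,-1,0.213,-0.347,0,0.012,-1,0.213,-0.347,0,0.012,-1,0.213,-0.347,0,0.012,-1,0.213,-0.347,0,0.012,-1]}}

```text
clock: 1.5
position: [0.3791, -0.0796, 0.2701]
ee_rot: [-0.001, 0.999, 0.036, 0.0]
contact_force: [-0.9, 0.2, 0.5]
width: 0.0855
```

{"op": "step_arm", "data": {"moves": [0.199,-0.354,0,0.012,-1,0.199,-0.354,0,0.012,-1,0.199,-0.354,0,0.012,-1,0.199,-0.354,0,0.012,-1,0.199,-0.354,0,0.012,-1]}}

```text
clock: 2.0
position: [0.4682, 0.1024, 0.2694]
ee_rot: [-0.001, 1.0, 0.015, 0.0]
contact_force: [-0.2, -0.8, -0.3]
width: 0.0854
```

```bash
python3 plan.py; python3 - <<'E'
from h import *;from rig import *
import rig
st=manip.get_state();im=rig.get_image("wrist");cv2.imwrite("pics/w1.png",im["frame"]);print(im["fx"],np.round(im["T_tool_cam"],3).tolist())
print(proj(im,(.4768,.1001,.156),st))
import pickle;pickle.dump((im,st),open("w1.pkl","wb"))
E
```

```text
now [0.4682 0.1024 0.2694] 1.73 w 0.0854 F [-0.2 -0.8 -0.3] t 2.0 q [0.07 0.1  1.59 0.   1.45 1.61]
342.98139821988764 [[0.0, -0.963, -0.269, 0.068], [1.0, 0.0, 0.0, 0.001], [-0.0, -0.269, 0.963, -0.162], [0.0, 0.0, 0.0, 1.0]]
[282.06447921 183.71519169]
```

View pics/w1.png

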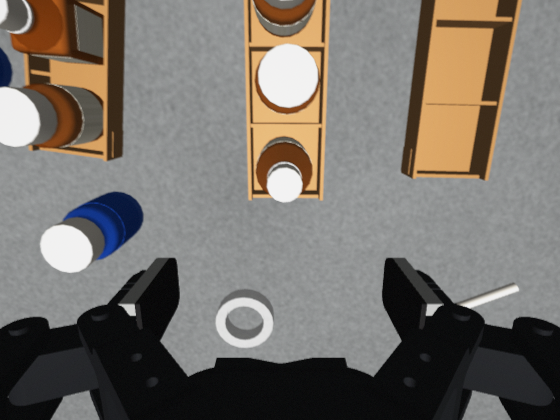

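The cap shows at (285,184) against a prediction of (282,184), about 2 mm off. I'll measure again from this near view.

```bash
cat > caps.py <<'E'
# whitish caps in a wrist view: pixel centre + world xy at height z
from h import *
def caps(im,st,z,amin=150):
    h=cv2.cvtColor(im["frame"],cv2.COLOR_BGR2HSV);m=((h[...,1]<50)&(h[...,2]>205)).astype(np.uint8)*255
    for k in cv2.findContours(cv2.morphologyEx(m,cv2.MORPH_OPEN,np.ones((5,5))),0,2)[0]:
        if cv2.contourArea(k)>amin:
            (u,v),r=cv2.minEnclosingCircle(k);print("cap",round(u),round(v),round(r,1),cast(im,(u,v),z,st)[:2].round(4),"diam",round(2*(cast(im,(u+r,v),z,st)-cast(im,(u,v),z,st))[:2].__abs__().max(),4))
E
python3 - <<'E'
import pickle;from caps import *
im,st=pickle.load(open("w1.pkl","rb"));caps(im,st,.156);caps(im,st,.122)
for p in((248,199),(323,199),(409,178),(487,181)):print(p,cast(im,p,.04,st)[:2].round(4))
E
python3 plan.py .04 .479,.0985,.22,1.4 .479,.0985,.139,1.4
```

```text
cap 244 322 28.3 [0.3457 0.1312] diam 0.0521
cap 492 296 24.9 [ 0.379  -0.0921] diam 0.0447
cap 66 248 26.9 [0.4143 0.2851] diam 0.0466
cap 284 185 17.6 [0.4757 0.0984] diam 0.0288
cap 12 116 30.7 [0.524  0.3117] diam 0.0479
cap 288 75 31.5 [0.5606 0.0986] diam 0.0474
cap 244 322 28.3 [0.3221 0.1346] diam 0.0586
cap 492 296 24.9 [ 0.3596 -0.1161] diam 0.0503
cap 66 248 26.9 [0.3993 0.3076] diam 0.0523
cap 284 185 17.6 [0.4682 0.0979] diam 0.0324
cap 12 116 30.7 [0.5225 0.3375] diam 0.0538
cap 288 75 31.5 [0.5636 0.098 ] diam 0.0533
(248, 199) [0.4322 0.1385]
(323, 199) [0.4349 0.0501]
(409, 178) [ 0.4631 -0.048 ]
(487, 181) [ 0.4624 -0.1389]
now [0.467  0.1003 0.2694] 1.66 w 0.0855 F [-0.4  0.2 -0. ] t 2.05 q [ 0.07  0.1   1.59 -0.    1.46  1.61]
[0.024, 0.004, 0.099, np.float64(0.001)] -> [0.479 0.099 0.22 ] 1.5
[-0.0, 0.0, 0.162, np.float64(0.0)] -> [0.479 0.099 0.139] 1.5
```

{"op": "step_arm", "data": {"moves": [0.019,0.003,0.04,0.001,-1,0.019,0.003,0.1,0.001,-1,0.019,0.003,0.1,0.001,-1,0.019,0.003,0.1,0.001,-1]}}

```text
clock: 2.45
position: [0.4744, 0.0963, 0.2206]
ee_rot: [0.001, 1.0, 0.01, -0.001]
contact_force: [1.1, -0.5, 0.8]
width: 0.0852
```

```bash
python3 plan.py .03 .476,.099,.139,1.4
```

```text
now [0.4744 0.0963 0.2206] 1.16 w 0.0852 F [ 1.1 -0.5  0.8] t 2.45 q [ 0.06  0.13  1.67 -0.    1.34  1.61]
[0.003, -0.005, 0.163, np.float64(-0.001)] -> [0.476 0.099 0.139] 1.3
```

{"op": "step_arm", "data": {"moves": [0.003,-0.002,0.055,0,-1,0.003,-0.002,0.11,0,-1,0.003,-0.002,0.163,0,-1,0.003,-0.002,0.163,0,-1]}}

```text
clock: 2.85
position: [0.4744, 0.0981, 0.138]
ee_rot: [0.0, 1.0, 0.011, -0.002]
contact_force: [0.3, 0.3, 1.0]
width: 0.0852
```

```bash
python3 plan.py .03 .476,.099,.139,1.4;python3 -c "
from rig import *
import cv2,rig
cv2.imwrite('pics/w2.png',rig.get_image('wrist')['frame'])"; for i in 1 2 3; do python3 plan.py; done
```

```text
now [0.4744 0.0981 0.138 ] 1.23 w 0.0852 F [0.3 0.3 1. ] t 2.85 q [ 0.06  0.2   1.8  -0.    1.14  1.61]
[0.003, -0.002, -0.002, np.float64(-0.001)] -> [0.476 0.099 0.139] 1.4
now [0.4759 0.0984 0.1397] 1.24 w 0.0852 F [-0.7  0.4  0.3] t 2.9 q [ 0.06  0.2   1.8  -0.    1.14  1.61]
now [0.4759 0.0984 0.1397] 1.24 w 0.0852 F [-0.7  0.4  0.3] t 2.9 q [ 0.06  0.2   1.8  -0.    1.14  1.61]
now [0.4759 0.0984 0.1397] 1.24 w 0.0852 F [-0.7  0.4  0.3] t 2.9 q [ 0.06  0.2   1.8  -0.    1.14  1.61]
```

View pics/w2.png

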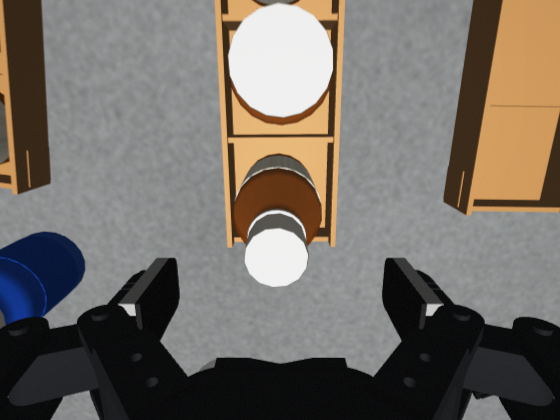

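The cap at (276,257) sits between the jaws, whose midpoint is about column 281. That puts it roughly 2 mm to the left, so I'll correct and close.

```bash
python3 - <<'E'
from h import *;from rig import manip;import rig
st=manip.get_state();im=rig.get_image("wrist")
print(cast(im,(276,257),.156,st),proj(im,st["position"]+[0,0,.017],st))
E
```

```text
[0.47792584 0.09910407 0.156     ] [277.47475513 261.70640168]
```

{"op": "step_arm", "data": {"moves": [0.001,-0.004,0,0,-1,0.001,-0.004,0,0,0,0.001,-0.004,0,0,1,0.001,-0.004,0,0,1,0.001,-0.004,0,0,1], "force": 60}}

```text
clock: 3.45
position: [0.4765, 0.1013, 0.1397]
ee_rot: [0.0, 1.0, 0.011, 0.0]
contact_force: [-0.1, -0.4, 0.4]
width: 0.028
```

{"op": "step_arm", "data": {"moves": [0,0,0,0,1,0,0,0,0,1,0,0,0,0,1,0,0,0,0,1,0,0,0,0,1]}}

```text
clock: 3.95
position: [0.4764, 0.1013, 0.1393]
ee_rot: [0.0, 1.0, 0.011, -0.0]
contact_force: [0.4, -0.8, 0.3]
width: 0.0001
```

The fingers closed to 0 mm, so they missed or slipped off. I'll look.

```bash
python3 -c "
import cv2,rig,numpy as np
a=rig.get_image('wrist')['frame'];b=rig.get_image('scene')['frame'][120:330,180:440]
cv2.imwrite('pics/w3.png',np.hstack([cv2.resize(a,(400,300)),cv2.resize(b,(400,300))]))"; python3 plan.py
```

```text
now [0.4764 0.1012 0.1393] 1.29 w -0.0001 F [-0.2 -0.2 -0. ] t 4.05 q [ 0.07  0.2   1.8  -0.    1.14  1.61]
```

View pics/w3.png

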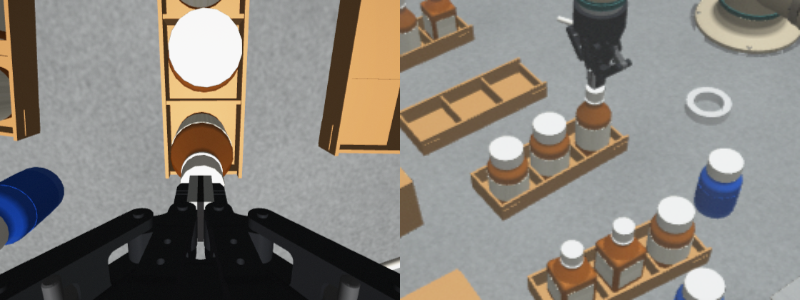

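```bash
python3 - <<'E'
import rig;from h import *;from rig import manip
st=manip.get_state();im=rig.get_image("scene");f=im["frame"].copy();s=6
x0,y0=270,140;c=cv2.resize(f[y0:y0+100,x0:x0+90],None,fx=s,fy=s,interpolation=2)
p=st["position"]
for X,col in((p,(0,255,0)),(p-[0,0,.014],(0,0,255)),((.4764,.099,.156),(255,0,255)),((.4764,.099,.004),(255,255,0))):
    q=(proj(im,X)-[x0-.5,y0-.5])*s;print(q);cv2.drawMarker(c,(int(q[0]),int(q[1])),col,1,14,1)
cv2.imwrite("pics/s4.png",c)
E
```

```text
[218.24946425 275.53207854]
[216.91785087 299.71299251]
[216.4794257  242.91431892]
[203.21747251 489.48567479]
```

View pics/s4.png

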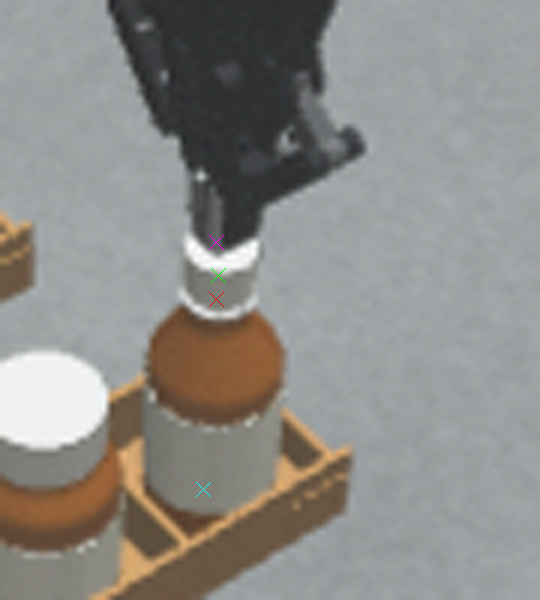

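The scene crop shows the shut fingertips sitting on top of the cap, about 30 mm above where the stated geometry and TCP reading put them. The bottle is still standing. I'll check this against the wrist view before going lower.

```bash
python3 - <<'E'
import rig;from h import *;from rig import manip
st=manip.get_state();im=rig.get_image("wrist");A,c=cam(im,st);p=st["position"]
for dx in(0,.011):
  for z in(.014,-.005,-.02): print(dx,z,proj(im,p+[dx,0,-z],st).round(0))
g=cv2.cvtColor(im["frame"],cv2.COLOR_BGR2GRAY);print(g[225:300:3,283].tolist());print(g[262,230:340:3].tolist())
E
```

```text
0 0.014 [278. 237.]
0 -0.005 [278. 251.]
0 -0.02 [277. 265.]
0.011 0.014 [278. 218.]
0.011 -0.005 [278. 230.]
0.011 -0.02 [278. 242.]
[93, 94, 137, 248, 248, 248, 248, 13, 12, 13, 10, 14, 10, 7, 9, 10, 10, 11, 12, 24, 50, 49, 50, 50, 50]
[158, 154, 154, 147, 153, 151, 15, 14, 12, 12, 15, 28, 63, 63, 64, 60, 9, 13, 19, 64, 64, 65, 64, 13, 13, 13, 13, 12, 136, 157, 158, 158, 161, 165, 161, 159, 159]
```

Both views agree: the real fingertips are about 20 mm behind the reported TCP, not 14 mm ahead. So the TCP must be about 35 mm lower than nominal for every grasp. I'll open, descend 32 mm while watching the force, then close.

{"op": "step_arm", "data": {"moves": [0,0,0,0,-1,0,0,0,0,-1,0,0,0,0,-1,0,0,0,0,-1,0,0,0,0,-1]}}

```text
clock: 4.65
position: [0.4765, 0.1013, 0.1394]
ee_rot: [0.0, 1.0, 0.011, 0.0]
contact_force: [0.3, -0.2, 0.7]
width: 0.0725
```

{"op": "step_arm", "data": {"moves": [0,0,0,0,-1,0,0,0.01,0,-1,0,0,0.02,0,-1,0,0,0.03,0,-1,0,0,0.03,0,-1]}}

```text
clock: 5.15
position: [0.4756, 0.1012, 0.1233]
ee_rot: [0.0, 1.0, 0.011, -0.001]
contact_force: [-0.6, -0.0, -0.2]
width: 0.0855
```

{"op": "step_arm", "data": {"moves": [0,0,0.01,0,-1,0,0,0.02,0,-1,0,0,0.03,0,-1,0,0,0.034,0,-1,0,0,0.034,0,-1]}}

```text
clock: 5.65
position: [0.4761, 0.1012, 0.1069]
ee_rot: [0.0, 1.0, 0.011, -0.0]
contact_force: [-0.5, 0.2, 0.3]
width: 0.0853
```

{"op": "step_arm", "data": {"moves": [0,0,0,0,0,0,0,0,0,0.3,0,0,0,0,1,0,0,0,0,1,0,0,0,0,1], "force": 50}}

```text
clock: 6.15
position: [0.4767, 0.1011, 0.1077]
ee_rot: [0.0, 1.0, 0.011, 0.0]
contact_force: [-0.2, -0.8, 2.0]
width: 0.0287
```

{"op": "step_arm", "data": {"moves": [0,0,0,0,1,0,0,0,0,1,0,0,0,0,1,0,0,0,0,1,0,0,0,0,1]}}

```text
clock: 6.65
position: [0.4768, 0.1011, 0.1077]
ee_rot: [0.0, 1.0, 0.011, 0.0]
contact_force: [-0.3, -2.4, 4.9]
width: 0.0282
```

```bash
cat > sc.py <<'E'
import sys,rig,cv2
n,x0,y0,x1,y1,o=sys.argv[1:];x0,y0,x1,y1=map(int,(x0,y0,x1,y1))
f=rig.get_image(n)["frame"][y0:y1,x0:x1];s=min(800/f.shape[1],600/f.shape[0]);cv2.imwrite(f"pics/{o}.png",cv2.resize(f,None,fx=s,fy=s,interpolation=2))
E
python3 sc.py scene 250 130 390 240 s5
```

```text
(no output)
```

View pics/s5.png

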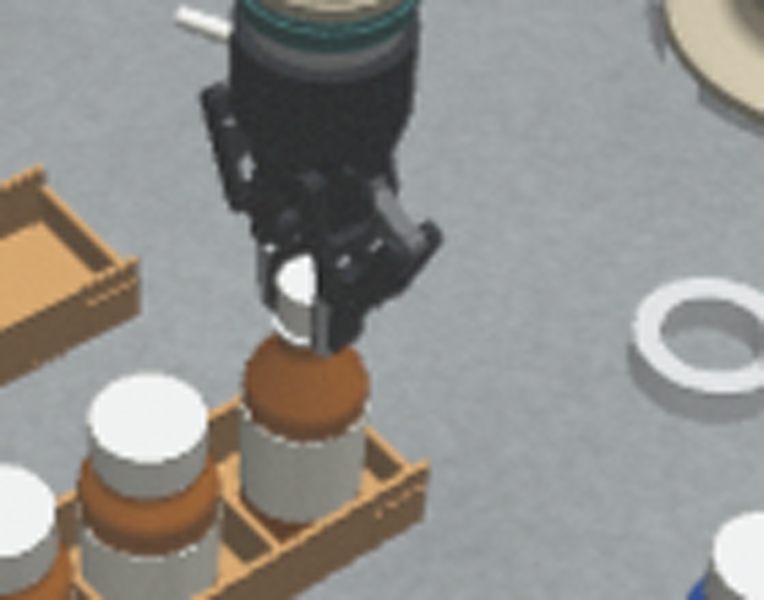

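The cap is held, with the pads over its full height and the tips just at its lower edge. Now I'll lift.

{"op": "step_arm", "data": {"moves": [0,0,-0.01,0,1,0,0,-0.03,0,1,0,0,-0.06,0,1,0,0,-0.1,0,1,0,0,-0.14,0,1]}}

```text
clock: 7.2
position: [0.4757, 0.1015, 0.1778]
ee_rot: [-0.0, 1.0, 0.011, -0.001]
contact_force: [0.1, -0.2, -2.8]
width: 0.0285
```

```bash
python3 plan.py .04 .507,-.0935,.178,0.4 .507,-.0935,.109,0.4
```

```text
now [0.4757 0.1015 0.1778] 1.29 w 0.0285 F [ 0.1 -0.2 -2.8] t 7.2 q [0.07 0.17 1.74 0.   1.24 1.61]
[0.054, 0.391, -0.0, np.float64(0.005)] -> [ 0.507 -0.093  0.178] 0.4
[-0.0, 0.0, 0.138, np.float64(-0.0)] -> [ 0.507 -0.093  0.109] 0.4
```

{"op": "step_arm", "data": {"moves": [0.004,0.02,0,0.001,1,0.01,0.06,0,0.002,1,0.018,0.12,0,0.003,1,0.026,0.18,0,0.004,1,0.034,0.24,0,0.005,1]}}

```text
clock: 7.7
position: [0.4954, -0.0198, 0.1762]
ee_rot: [-0.0, 1.0, 0.003, -0.001]
contact_force: [-0.2, 0.7, -3.4]
width: 0.0284
```

{"op": "step_arm", "data": {"moves": [0.01,0.06,0,0,1,0.016,0.11,0,0,1,0.02,0.14,0,0,1,0.021,0.151,0,0,1,0.021,0.151,0,0,1]}}

```text
clock: 8.2
position: [0.5067, -0.0939, 0.1768]
ee_rot: [-0.0, 1.0, 0.003, -0.001]
contact_force: [-0.2, 0.5, -3.6]
width: 0.0285
```

{"op": "step_arm", "data": {"moves": [0,0,0,0,1,0,0,0.02,0,1,0,0,0.05,0,1,0,0,0.08,0,1,0,0,0.1,0,1]}}

```text
clock: 8.7
position: [0.5062, -0.0925, 0.1259]
ee_rot: [-0.0, 1.0, 0.004, -0.001]
contact_force: [0.1, 0.2, -2.7]
width: 0.0287
```

```bash
python3 plan.py .04 .507,-.0935,.108,0.4; python3 - <<'E'
import rig,cv2;from h import *;from rig import manip
st=manip.get_state();im=rig.get_image("wrist");cv2.imwrite("pics/w6.png",im["frame"])
E
```

```text
now [ 0.5062 -0.0925  0.1259] 0.46 w 0.0287 F [ 0.1  0.2 -2.7] t 8.7 q [-0.32  0.25  1.76  0.    1.13  1.25]
[0.002, 0.002, 0.036, np.float64(0.0)] -> [ 0.507 -0.093  0.108] 0.5
```

View pics/w6.png

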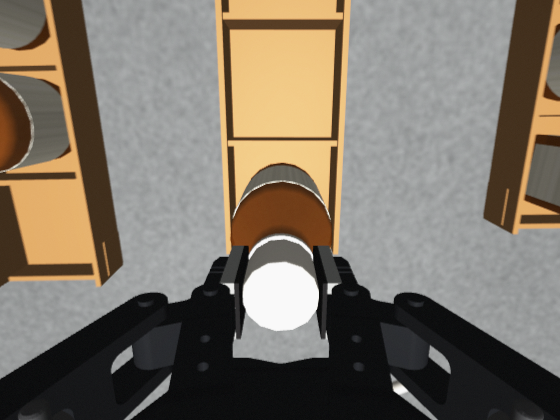

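The bottle hangs upright and centred over the near cell of the empty tray. I'll lower it the last 18 mm.

{"op": "step_arm", "data": {"moves": [0,0,0.01,0,1,0,0,0.02,0,1,0,0,0.028,0,1,0,0,0.033,0,1,0,0,0.033,0,1]}}

```text
clock: 9.25
position: [0.507, -0.0937, 0.1107]
ee_rot: [-0.0, 1.0, 0.003, -0.0]
contact_force: [0.3, -0.3, -3.4]
width: 0.0284
```

{"op": "step_arm", "data": {"moves": [0,0,0.001,0,1,0,0,0.002,0,1,0,0,0.003,0,1,0,0,0.003,0,1]}}

```text
clock: 9.65
position: [0.5072, -0.0938, 0.1094]
ee_rot: [0.0, 1.0, 0.003, 0.0]
contact_force: [0.4, -0.6, -2.8]
width: 0.0289
```

{"op": "step_arm", "data": {"moves": [0,0,0.001,0,1,0,0,0.002,0,1,0,0,0.003,0,1,0,0,0.003,0,1]}}

```text
clock: 10.05
position: [0.5072, -0.0938, 0.1079]
ee_rot: [0.0, 1.0, 0.003, 0.0]
contact_force: [-0.3, 0.7, -4.1]
width: 0.0285
```

{"op": "step_arm", "data": {"moves": [0,0,0.001,0,1,0,0,0.002,0,1,0,0,0.002,0,1,0,0,0.002,0,1]}}

```text
clock: 10.45
position: [0.5076, -0.094, 0.1077]
ee_rot: [0.0, 1.0, 0.003, 0.001]
contact_force: [-1.9, 0.6, 6.3]
width: 0.0283
```

Contact is felt (+6 N up), so I'll release and rise.

{"op": "step_arm", "data": {"moves": [0,0,0,0,0.4,0,0,0,0,0,0,0,0,0,-0.5,0,0,0,0,-1,0,0,0,0,-1]}}

```text
clock: 10.95
position: [0.5071, -0.0937, 0.1067]
ee_rot: [-0.0, 1.0, 0.003, -0.0]
contact_force: [-0.5, 0.8, 0.1]
width: 0.0833
```

{"op": "step_arm", "data": {"moves": [0,0,0,0,-1,0,0,-0.02,0,-1,0,0,-0.06,0,-1,0,0,-0.14,0,-1,0,0,-0.23,0,-1]}}

```text
clock: 11.45
position: [0.5063, -0.0935, 0.2228]
ee_rot: [-0.0, 1.0, 0.003, -0.001]
contact_force: [1.5, -0.9, 0.3]
width: 0.0852
```

```bash
python3 plan.py .045 .515,.34,.225,-5.8;python3 - <<'E'
import rig;from caps import *;from rig import manip
st=manip.get_state();im=rig.get_image("wrist");caps(im,st,.156)
E
```

```text
now [ 0.5063 -0.0935  0.2228] 0.39 w 0.0852 F [ 1.5 -0.9  0.3] t 11.45 q [-0.32  0.18  1.61 -0.    1.36  1.25]
[0.012, -0.433, -0.002, np.float64(0.017)] -> [0.511 0.123 0.224] -2.7
[-0.012, -0.434, -0.002, np.float64(0.017)] -> [0.515 0.34  0.225] -5.7
cap 354 340 32.0 [ 0.4012 -0.1532] diam 0.0499
cap 282 211 21.0 [ 0.5054 -0.0962] diam 0.0293
cap 20 119 37.7 [0.5663 0.0742] diam 0.0489
cap 10 16 18.9 [0.6263 0.0683] diam 0.0226
```

The syrup bottle stands at (0.505,-0.096). Next is the jar.

{"op": "step_arm", "data": {"moves": [0.012,-0.433,0,0.017,-1,0.012,-0.433,0,0.017,-1,0.012,-0.433,0,0.017,-1,0.012,-0.433,0,0.017,-1,0.012,-0.433,0,0.017,-1]}}

```text
clock: 12.0
position: [0.5114, 0.1272, 0.2226]
ee_rot: [-0.001, 1.0, -0.021, 0.001]
contact_force: [0.0, -0.6, -0.2]
width: 0.0851
```

{"op": "step_arm", "data": {"moves": [-0.012,-0.434,0,0.017,-1,-0.012,-0.434,0,0.017,-1,-0.012,-0.434,0,0.017,-1,-0.012,-0.434,0,0.017,-1,-0.012,-0.434,0,0.017,-1]}}

```text
clock: 12.5
position: [0.5155, 0.3446, 0.2221]
ee_rot: [-0.001, 0.999, -0.048, 0.0]
contact_force: [-0.8, -0.4, 0.5]
width: 0.0852
```

{"op": "step_arm", "data": {"moves": [0,0,0,0,-1,0,0,0,0,-1]}}

```text
clock: 12.7
position: [0.5157, 0.3391, 0.2219]
ee_rot: [0.001, 0.999, -0.05, -0.0]
contact_force: [0.4, 0.6, 0.2]
width: 0.0855
```

```bash
python3 plan.py;python3 - <<'E'
import rig,cv2,pickle;from caps import *;from rig import manip
st=manip.get_state();im=rig.get_image("wrist");cv2.imwrite("pics/w7.png",im["frame"]);caps(im,st,.122);pickle.dump((im,st),open("w7.pkl","wb"))
E
```

```text
now [0.5157 0.3391 0.2219] -5.7 w 0.0855 F [0.4 0.6 0.2] t 12.7 q [ 0.47  0.33  1.39 -0.    1.42  2.14]
cap 322 321 28.2 [0.4012 0.3123] diam 0.0491
cap 274 190 32.2 [0.5227 0.3418] diam 0.0502
cap 123 138 35.1 [0.5736 0.4504] diam 0.0525
cap 278 72 22.8 [0.6086 0.33  ] diam 0.0324
```

View pics/w7.png

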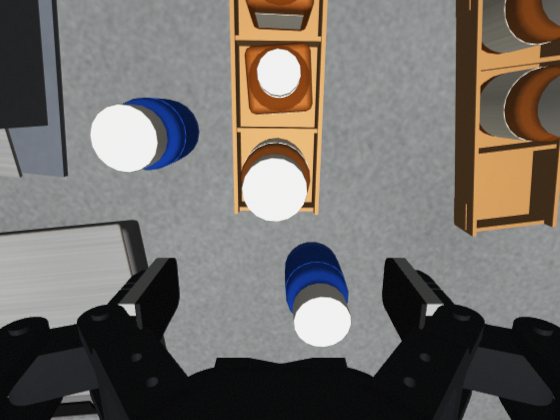

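The lid is at (274,190), which gives (0.523,0.342); the amber shoulder confirms it is the jar. The blue jars at (322,321) and (127,137) are clear of the fingers.

```bash
python3 plan.py .03 .5225,.3415,.14,-5.7 .5225,.3415,.073,-5.7;  python3 - <<'E'
import pickle;from h import *
im,st=pickle.load(open("w7.pkl","rb"))
P=[cast(im,p,.04,st)[:2] for p in((235,212),(318,214))];a=np.radians(-5.8);print(P,np.mean(P,0)+.044*np.array([np.cos(a),np.sin(a)]))
E
```

```text
now [0.5158 0.3384 0.222 ] -5.77 w 0.0855 F [-0.5 -0.  -0.7] t 12.75 q [ 0.47  0.33  1.39 -0.    1.42  2.14]
[0.013, -0.007, 0.164, np.float64(-0.0)] -> [0.523 0.341 0.14 ] -5.8
[-0.0, -0.0, 0.134, np.float64(-0.0)] -> [0.523 0.341 0.073] -5.8
[array([0.48403523, 0.38829351]), array([0.4731875 , 0.30195961])] [0.52238612 0.34068008]
```

{"op": "step_arm", "data": {"moves": [0.013,-0.007,0.04,0,-1,0.013,-0.007,0.09,0,-1,0.013,-0.007,0.14,0,-1,0.013,-0.007,0.164,0,-1,0.013,-0.007,0.164,0,-1]}}

```text
clock: 13.25
position: [0.5217, 0.3406, 0.1383]
ee_rot: [0.001, 0.999, -0.051, -0.002]
contact_force: [0.5, -0.5, 0.3]
width: 0.0853
```

{"op": "step_arm", "data": {"moves": [0,0,0.03,0,-1,0,0,0.06,0,-1,0,0,0.09,0,-1,0,0,0.12,0,-1,0,0,0.134,0,-1]}}

```text
clock: 13.75
position: [0.5231, 0.3422, 0.0732]
ee_rot: [-0.0, 0.999, -0.05, 0.0]
contact_force: [-0.4, -0.1, -0.8]
width: 0.0858
```

{"op": "step_arm", "data": {"moves": [0,0,0,0,-0.5,0,0,0,0,-0.2,0,0,0,0,0,0,0,0,0,1,0,0,0,0,1], "force": 50}}

```text
clock: 14.25
position: [0.5239, 0.3432, 0.0745]
ee_rot: [-0.001, 0.999, -0.05, 0.002]
contact_force: [0.9, -0.6, 6.1]
width: 0.0505
```

{"op": "step_arm", "data": {"moves": [0,0,0,0,1,0,0,0,0,1,0,0,0,0,1,0,0,0,0,1]}}

```text
clock: 14.65
position: [0.5239, 0.3433, 0.0745]
ee_rot: [-0.001, 0.999, -0.05, 0.002]
contact_force: [0.6, -0.2, 6.3]
width: 0.051
```

```bash
python3 plan.py; python3 sc.py scene 290 230 430 340 s8
```

```text
now [0.5239 0.3433 0.0745] -5.72 w 0.051 F [ 0.6 -0.2  6.3] t 14.65 q [ 0.47  0.45  1.59 -0.    1.1   2.14]
```

View pics/s8.png

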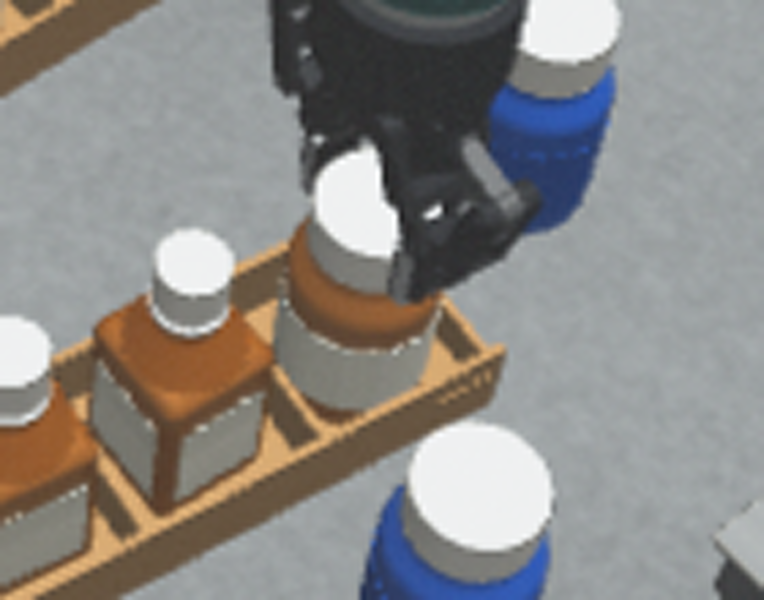

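The lid is held squarely. I'll lift and carry it to tray_jar.

{"op": "step_arm", "data": {"moves": [0,0,-0.01,0,1,0,0,-0.03,0,1,0,0,-0.06,0,1,0,0,-0.11,0,1,0,0,-0.15,0,1]}}

```text
clock: 15.2
position: [0.5222, 0.3425, 0.1488]
ee_rot: [0.0, 0.999, -0.05, -0.0]
contact_force: [-0.7, 0.8, -2.9]
width: 0.0508
```

```bash
python3 plan.py .03 .4775,.0965,.15,1.4 .4775,.0965,.076,1.4
```

```text
now [0.5222 0.3425 0.1488] -5.73 w 0.0508 F [-0.7  0.8 -2.9] t 15.2 q [ 0.47  0.39  1.49 -0.    1.26  2.14]
[-0.02, 0.249, -0.001, np.float64(-0.02)] -> [0.5   0.22  0.149] -2.1
[-0.036, 0.248, -0.001, np.float64(-0.02)] -> [0.477 0.096 0.15 ] 1.5
[0.0, -0.0, 0.148, np.float64(0.0)] -> [0.477 0.096 0.076] 1.5
```

{"op": "step_arm", "data": {"moves": [-0.002,0.025,0,-0.002,1,-0.005,0.07,0,-0.006,1,-0.01,0.13,0,-0.011,1,-0.015,0.19,0,-0.016,1,-0.02,0.249,0,-0.02,1]}}

```text
clock: 15.7
position: [0.4983, 0.2175, 0.1464]
ee_rot: [0.001, 1.0, -0.018, -0.002]
contact_force: [-0.2, 0.3, -2.6]
width: 0.0508
```

{"op": "step_arm", "data": {"moves": [-0.009,0.07,0,-0.006,1,-0.019,0.14,0,-0.012,1,-0.029,0.2,0,-0.016,1,-0.036,0.235,0,-0.02,1,-0.036,0.248,0,-0.02,1]}}

```text
clock: 16.2
position: [0.4752, 0.0942, 0.1468]
ee_rot: [0.001, 1.0, 0.012, -0.002]
contact_force: [0.0, 0.9, -2.6]
width: 0.0511
```

{"op": "step_arm", "data": {"moves": [0,0,0,0,1,0,0,0.02,0,1,0,0,0.04,0,1,0,0,0.055,0,1,0,0,0.055,0,1]}}

```text
clock: 16.7
position: [0.4762, 0.0971, 0.1185]
ee_rot: [0.0, 1.0, 0.013, -0.002]
contact_force: [-0.5, 0.7, -3.2]
width: 0.0507
```

```bash
python3 plan.py .03 .4775,.0965,.076,1.4; python3 -c "
import cv2,rig
cv2.imwrite('pics/w9.png',rig.get_image('wrist')['frame'])"
```

```text
now [0.4762 0.0971 0.1185] 1.53 w 0.0507 F [-0.5  0.7 -3.2] t 16.7 q [0.06 0.22 1.83 0.   1.09 1.6 ]
[0.002, 0.001, 0.085, np.float64(0.001)] -> [0.477 0.097 0.076] 1.3
```

View pics/w9.png

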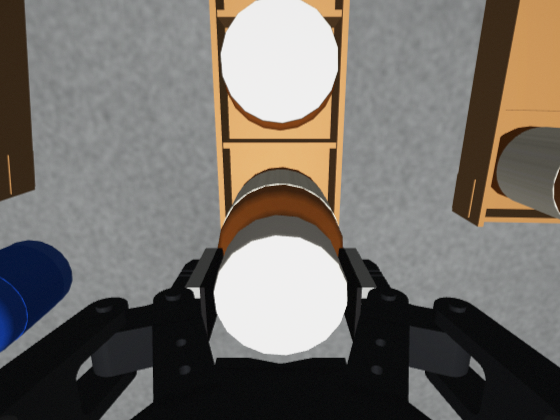

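The jar hangs upright and centred over the near cell. Lowering.

{"op": "step_arm", "data": {"moves": [0.001,0,0.025,0,1,0.001,0,0.05,0,1,0.001,0,0.065,0,1,0.001,0,0.076,0,1,0.001,0,0.078,0,1]}}

```text
clock: 17.25
position: [0.4779, 0.0966, 0.0809]
ee_rot: [0.0, 1.0, 0.013, -0.0]
contact_force: [-0.2, 0.4, -1.9]
width: 0.0509
```

{"op": "step_arm", "data": {"moves": [0,0,0.002,0,1,0,0,0.003,0,1,0,0,0.004,0,1,0,0,0.004,0,1]}}

```text
clock: 17.65
position: [0.4783, 0.0965, 0.0796]
ee_rot: [0.0, 1.0, 0.013, 0.0]
contact_force: [0.1, 0.4, -3.8]
width: 0.0507
```

{"op": "step_arm", "data": {"moves": [0,0,0.001,0,1,0,0,0.002,0,1,0,0,0.002,0,1,0,0,0.002,0,1]}}

```text
clock: 18.05
position: [0.4781, 0.0965, 0.0784]
ee_rot: [0.0, 1.0, 0.013, -0.0]
contact_force: [-0.8, 0.0, -2.8]
width: 0.0504
```

{"op": "step_arm", "data": {"moves": [0,0,0.002,0,1,0,0,0.004,0,1,0,0,0.005,0,1,0,0,0.005,0,1]}}

```text
clock: 18.45
position: [0.478, 0.0965, 0.0757]
ee_rot: [0.0, 1.0, 0.013, -0.0]
contact_force: [-0.2, 1.0, -2.7]
width: 0.0508
```

{"op": "step_arm", "data": {"moves": [0,0,0.001,0,1,0,0,0.002,0,1,0,0,0.002,0,1,0,0,0.002,0,1]}}

```text
clock: 18.85
position: [0.4781, 0.0965, 0.0749]
ee_rot: [0.0, 1.0, 0.013, 0.0]
contact_force: [-0.9, 0.3, -3.1]
width: 0.0506
```

{"op": "step_arm", "data": {"moves": [0,0,0.001,0,1,0,0,0.002,0,1,0,0,0.002,0,1,0,0,0.002,0,1]}}

```text
clock: 19.25
position: [0.4784, 0.0966, 0.0745]
ee_rot: [0.0, 1.0, 0.013, 0.0]
contact_force: [-1.4, -0.4, 5.0]
width: 0.0507
```

```bash
python3 plan.py
```

```text
now [0.4784 0.0966 0.0745] 1.47 w 0.0507 F [-1.4 -0.4  5. ] t 19.25 q [ 0.06  0.27  1.89 -0.    0.98  1.6 ]
```

{"op": "step_arm", "data": {"moves": [0,0,0,0,0.1,0,0,0,0,-0.2,0,0,0,0,-0.6,0,0,0,0,-1,0,0,0,0,-1]}}

```text
clock: 19.75
position: [0.4782, 0.0965, 0.0736]
ee_rot: [0.0, 1.0, 0.013, -0.0]
contact_force: [-0.0, -1.0, 0.3]
width: 0.0854
```

{"op": "step_arm", "data": {"moves": [0,0,0,0,-1,0,0,-0.02,0,-1,0,0,-0.06,0,-1,0,0,-0.14,0,-1,0,0,-0.22,0,-1]}}

```text
clock: 20.25
position: [0.4776, 0.0965, 0.1853]
ee_rot: [0.0, 1.0, 0.013, -0.001]
contact_force: [0.4, -0.6, -0.1]
width: 0.0855
```

{"op": "step_arm", "data": {"moves": [0,0,-0.05,0,-1,0,0,-0.08,0,-1,0,0,-0.08,0,-1]}}

```text
clock: 20.55
position: [0.4799, 0.0967, 0.227]
ee_rot: [-0.0, 1.0, 0.013, 0.003]
contact_force: [0.5, -1.0, -0.6]
width: 0.0858
```

```bash
python3 plan.py .045 .515,-.316,.225,0.7;python3 - <<'E'
import rig;from caps import *;from rig import manip
st=manip.get_state();im=rig.get_image("wrist");caps(im,st,.122)
E
```

```text
now [0.4799 0.0967 0.227 ] 1.47 w 0.0858 F [ 0.5 -1.  -0.6] t 20.55 q [ 0.06  0.13  1.65 -0.    1.35  1.6 ]
[0.025, 0.413, 0.002, np.float64(0.002)] -> [ 0.498 -0.109  0.226] 1.1
[0.027, 0.414, 0.002, np.float64(0.002)] -> [ 0.515 -0.316  0.225] 0.8
cap 236 354 30.9 [0.3312 0.1326] diam 0.0566
cap 31 281 30.4 [0.3996 0.3077] diam 0.0523
cap 280 200 31.2 [0.4772 0.0954] diam 0.0502
cap 553 178 20.5 [ 0.5014 -0.1196] diam 0.0324
cap 279 87 35.7 [0.5638 0.0983] diam 0.0528
```

The jar stands at (0.477,0.095) and the middle stock jar hasn't moved. Next is the oil bottle.

{"op": "step_arm", "data": {"moves": [0.025,0.413,0,0.002,-1,0.025,0.413,0,0.002,-1,0.025,0.413,0,0.002,-1,0.025,0.413,0,0.002,-1,0.025,0.413,0,0.002,-1]}}

```text
clock: 21.1
position: [0.4957, -0.1146, 0.2223]
ee_rot: [0.001, 1.0, 0.007, -0.001]
contact_force: [0.2, 0.6, -0.4]
width: 0.0853
```

{"op": "step_arm", "data": {"moves": [0.027,0.414,0,0.002,-1,0.027,0.414,0,0.002,-1,0.027,0.414,0,0.002,-1,0.027,0.414,0,0.002,-1,0.027,0.414,0,0.002,-1]}}

```text
clock: 21.6
position: [0.5132, -0.321, 0.2217]
ee_rot: [0.001, 1.0, 0.004, -0.001]
contact_force: [-0.5, 0.4, -1.0]
width: 0.0859
```

{"op": "step_arm", "data": {"moves": [0,0,0,0,-1,0,0,0,0,-1]}}

```text
clock: 21.8
position: [0.5129, -0.3144, 0.2229]
ee_rot: [-0.001, 1.0, 0.007, -0.001]
contact_force: [0.5, 1.0, -0.7]
width: 0.0853
```

```bash
python3 plan.py;python3 - <<'E'
import rig,cv2,pickle;from caps import *;from rig import manip
st=manip.get_state();im=rig.get_image("wrist");f=im["frame"];caps(im,st,.14);pickle.dump((im,st),open("w10.pkl","wb"))
cv2.imwrite("pics/w10.png",cv2.resize(f[40:260,180:400],None,fx=2.7,fy=2.7,interpolation=2))
E
```

```text
now [ 0.5129 -0.3144  0.2229] 0.77 w 0.0853 F [ 0.5  1.  -0.7] t 21.8 q [-0.67  0.31  1.42  0.    1.41  0.89]
cap 186 338 22.6 [ 0.396  -0.2381] diam 0.0376
cap 547 187 18.2 [ 0.5282 -0.5101] diam 0.0264
cap 285 183 19.6 [ 0.5284 -0.3186] diam 0.0286
cap 548 158 12.2 [ 0.549  -0.5058] diam 0.0173
cap 276 58 24.9 [ 0.6125 -0.3109] diam 0.033
```

View pics/w10.png

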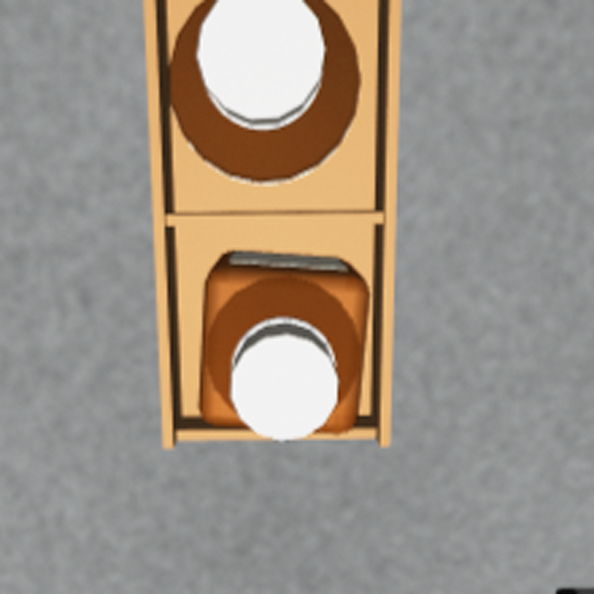

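The cap is at (285,183) in the full frame. The square bottle looks turned about 5° clockwise from the tray, so I'll measure that by rays.

```bash
python3 - <<'E'
import pickle;from h import *
im,st=pickle.load(open("w10.pkl","rb"))
c=lambda p,z:cast(im,(180+p[0]/2.7,40+p[1]/2.7),z,st)[:2]
def ang(a,b,z):
    d=c(b,z)-c(a,z);return (np.degrees(np.arctan2(d[1],d[0]))+45)%90-45
print("label",ang((230,262),(345,272),.07),ang((235,251),(345,261),.06),"L",ang((207,270),(201,415),.086),"R",ang((367,300),(355,425),.086))
print("tray",ang((168,445),(385,445),.04),ang((168,445),(150,20),.04),ang((385,445),(394,20),.04))
P=[c((164,447),.04),c((391,446),.04)];print("near",np.mean(P,0)+[.044,.0005],np.linalg.norm(P[0]-P[1]))
E
python3 plan.py .03 .5275,-.318,.15,.8 .5275,-.318,.0925,.8
```

```text
label -4.099410774582054 -4.306153979393059 L -2.6806955063006797 R -3.1249836307181624
tray 0.8283841668250318 1.4011285679350465 1.5264260470492133
near [ 0.52705967 -0.31766024] 0.08784887712202634
now [ 0.5131 -0.314   0.2234] 0.83 w 0.085 F [0.1 0.2 0.3] t 21.85 q [-0.67  0.31  1.42  0.    1.41  0.89]
[0.029, 0.008, 0.147, np.float64(0.0)] -> [ 0.528 -0.318  0.15 ] 0.8
[-0.0, 0.0, 0.115, np.float64(0.0)] -> [ 0.528 -0.318  0.092] 0.8
```

{"op": "step_arm", "data": {"moves": [0.029,0.008,0.04,0,-1,0.029,0.008,0.09,0,-1,0.029,0.008,0.13,0,-1,0.029,0.008,0.147,0,-1,0.029,0.008,0.147,0,-1]}}

```text
clock: 22.35
position: [0.5274, -0.318, 0.1495]
ee_rot: [-0.001, 1.0, 0.007, -0.001]
contact_force: [0.0, -1.0, 0.6]
width: 0.0855
```

{"op": "step_arm", "data": {"moves": [0,0,0.03,0,-1,0,0,0.06,0,-1,0,0,0.09,0,-1,0,0,0.115,0,-1,0,0,0.115,0,-1]}}

```text
clock: 22.85
position: [0.5274, -0.3192, 0.0922]
ee_rot: [-0.001, 1.0, 0.007, -0.001]
contact_force: [0.6, 0.2, -0.3]
width: 0.0854
```

```bash
python3 plan.py; python3 - <<'E'
import rig;from caps import *;from rig import manip
st=manip.get_state();caps(rig.get_image("wrist"),st,.14)
E
```

```text
now [ 0.5274 -0.3192  0.0922] 0.77 w 0.0854 F [ 0.6  0.2 -0.3] t 22.85 q [-0.66  0.42  1.59  0.    1.13  0.9 ]
cap 275 294 38.5 [ 0.5289 -0.3186] diam 0.0286
cap 251 48 58.3 [ 0.6131 -0.3104] diam 0.0357
```

{"op": "step_arm", "data": {"moves": [0.002,0,0,0,0,0.002,0,0,0,0.2,0.002,0,0,0,1,0.002,0,0,0,1,0.002,0,0,0,1], "force": 50}}

```text
clock: 23.4
position: [0.5292, -0.3198, 0.0936]
ee_rot: [-0.0, 1.0, 0.006, 0.0]
contact_force: [-0.8, 1.4, 3.0]
width: 0.0287
```

{"op": "step_arm", "data": {"moves": [0,0,0,0,1,0,0,0,0,1,0,0,0,0,1,0,0,0,0,1]}}

```text
clock: 23.8
position: [0.5293, -0.3198, 0.0936]
ee_rot: [-0.0, 1.0, 0.006, 0.0]
contact_force: [-0.4, 2.8, 6.5]
width: 0.0283
```

{"op": "step_arm", "data": {"moves": [0,0,-0.01,0,1,0,0,-0.03,0,1,0,0,-0.06,0,1,0,0,-0.12,0,1,0,0,-0.19,0,1]}}

```text
clock: 24.3
position: [0.5279, -0.3197, 0.1875]
ee_rot: [-0.001, 1.0, 0.006, -0.002]
contact_force: [1.1, -0.7, -1.9]
width: 0.0286
```

```bash
python3 plan.py .04 .5285,-.316,.28,0.7 .515,-.09,.28,0.7 .475,.11,.28,0.7 .5215,.3395,.28,-1.4 .5215,.3395,.12,-1.4
```

```text
now [ 0.5279 -0.3197  0.1875] 0.74 w 0.0286 F [ 1.1 -0.7 -1.9] t 24.3 q [-0.66  0.35  1.45 -0.    1.34  0.9 ]
[0.001, -0.007, -0.185, np.float64(0.0)] -> [ 0.528 -0.316  0.28 ] 0.7
[-0.01, -0.226, -0.0, np.float64(0.0)] -> [ 0.522 -0.203  0.28 ] 0.7
[-0.011, -0.227, -0.0, np.float64(0.0)] -> [ 0.515 -0.09   0.28 ] 0.7
[-0.037, -0.2, -0.0, np.float64(0.0)] -> [0.495 0.01  0.28 ] 0.7
[-0.038, -0.201, -0.0, np.float64(0.0)] -> [0.475 0.11  0.28 ] 0.7
[0.05, -0.229, -0.0, np.float64(0.006)] -> [0.498 0.225 0.28 ] -0.3
[0.045, -0.229, -0.0, np.float64(0.006)] -> [0.522 0.339 0.28 ] -1.4
[-0.0, -0.0, 0.32, np.float64(-0.0)] -> [0.522 0.339 0.12 ] -1.4
```

Held; the weight reads about 2.7 N. I'll raise it so the base clears every cap, then carry it straight over.

{"op": "step_arm", "data": {"moves": [0,-0.007,-0.04,0,1,0,-0.007,-0.09,0,1,0,-0.007,-0.14,0,1,0,-0.007,-0.175,0,1,0,-0.007,-0.185,0,1]}}

```text
clock: 24.8
position: [0.5296, -0.3174, 0.2829]
ee_rot: [0.002, 1.0, 0.006, 0.002]
contact_force: [0.7, -0.1, -3.0]
width: 0.0285
```

{"op": "step_arm", "data": {"moves": [0,-0.03,0,0,1,0,-0.08,0,0,1,0,-0.14,0,0,1,0,-0.21,0,0,1,0,-0.28,0,0,1]}}

```text
clock: 25.3
position: [0.5257, -0.1739, 0.2785]
ee_rot: [-0.001, 1.0, 0.006, -0.002]
contact_force: [0.1, -0.5, -3.3]
width: 0.0284
```

{"op": "step_arm", "data": {"moves": [0,-0.08,0,0,1,0,-0.16,0,0,1,0,-0.24,0,0,1,0,-0.32,0,0,1,0,-0.4,0,0,1]}}

```text
clock: 25.8
position: [0.5226, 0.026, 0.2788]
ee_rot: [-0.0, 1.0, 0.007, -0.002]
contact_force: [0.4, 0.5, -3.4]
width: 0.0287
```

{"op": "step_arm", "data": {"moves": [0,-0.08,0,0,1,0,-0.16,0,0,1,0,-0.23,0,0,1,0,-0.29,0,0,1,0,-0.33,0,0,1]}}

```text
clock: 26.3
position: [0.5201, 0.1913, 0.2786]
ee_rot: [-0.0, 1.0, 0.008, -0.002]
contact_force: [0.7, -0.9, -2.7]
width: 0.0286
```

```bash
python3 plan.py .04 .5225,.3395,.28,-1.4 .5225,.3395,.13,-1.4
```

```text
now [0.5201 0.1913 0.2786] 0.88 w 0.0286 F [ 0.7 -0.9 -2.7] t 26.3 q [0.23 0.22 1.42 0.   1.51 1.78]
[0.009, -0.296, -0.003, np.float64(0.013)] -> [0.522 0.339 0.28 ] -1.5
[0.0, -0.0, 0.3, np.float64(-0.0)] -> [0.522 0.339 0.13 ] -1.5
```

{"op": "step_arm", "data": {"moves": [0.002,-0.08,0,0.004,1,0.005,-0.16,0,0.008,1,0.007,-0.23,0,0.012,1,0.009,-0.28,0,0.013,1,0.009,-0.296,0,0.013,1]}}

```text
clock: 26.8
position: [0.5228, 0.3393, 0.2781]
ee_rot: [0.0, 1.0, -0.012, -0.002]
contact_force: [0.6, -0.6, -3.1]
width: 0.0287
```

{"op": "step_arm", "data": {"moves": [0,0,0.02,0,1,0,0,0.06,0,1,0,0,0.12,0,1,0,0,0.18,0,1,0,0,0.2,0,1]}}

```text
clock: 27.3
position: [0.5219, 0.3333, 0.1759]
ee_rot: [0.003, 1.0, -0.015, -0.004]
contact_force: [-1.0, -0.3, -3.0]
width: 0.0284
```

{"op": "step_arm", "data": {"moves": [0,0,0.02,0,1,0,0,0.05,0,1,0,0,0.08,0,1,0,0,0.1,0,1,0,0,0.1,0,1]}}

```text
clock: 27.8
position: [0.5244, 0.3358, 0.1294]
ee_rot: [0.001, 1.0, -0.014, -0.001]
contact_force: [-0.2, 0.1, -2.1]
width: 0.0284
```

```bash
python3 plan.py .04 .5225,.3395,.095,-1.4; python3 -c "
import cv2,rig
f=rig.get_image('wrist')['frame'];cv2.imwrite('pics/w11.png',cv2.resize(f[100:340,160:400],None,fx=2.5,fy=2.5,interpolation=2))"
```

```text
now [0.5244 0.3358 0.1294] -1.61 w 0.0284 F [-0.2  0.1 -2.1] t 27.8 q [ 0.46  0.4   1.52 -0.    1.22  2.06]
[-0.004, -0.007, 0.069, np.float64(-0.001)] -> [0.522 0.339 0.095] -1.4
```

View pics/w11.png

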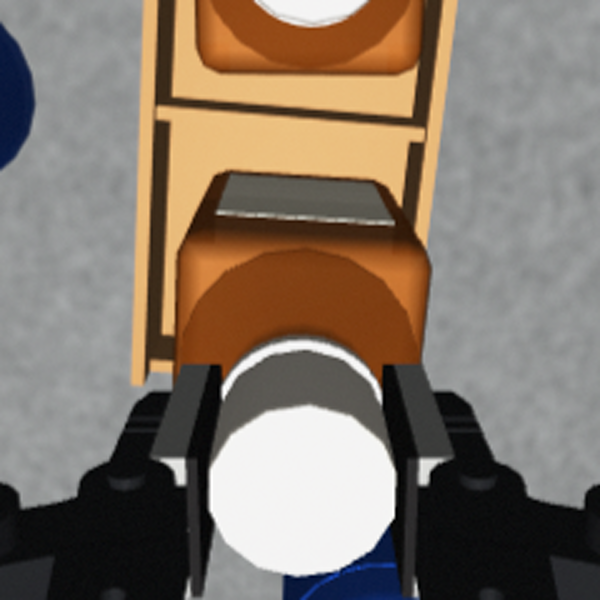

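The bottle hangs upright over the tray_oil near cell. Relative to the cell it is about 5 mm toward −y, about 2 mm short in x, and about 1.5° short in rotation: the label edge slopes 3–4° against 5° for the divider. I'll correct all three while still above the rim, then lower.

{"op": "step_arm", "data": {"moves": [0.003,-0.005,0,0.004,1,0.005,-0.009,0,0.008,1,0.005,-0.009,0,0.008,1]}}

```text
clock: 28.15
position: [0.5283, 0.3415, 0.1312]
ee_rot: [-0.0, 1.0, -0.027, 0.001]
contact_force: [-0.3, -0.0, -2.8]
width: 0.0282
```

{"op": "step_arm", "data": {"moves": [0,0,0.02,0,1,0,0,0.035,0,1,0,0,0.05,0,1,0,0,0.062,0,1,0,0,0.062,0,1]}}

```text
clock: 28.65
position: [0.5266, 0.3404, 0.0978]
ee_rot: [0.001, 1.0, -0.026, -0.001]
contact_force: [0.2, -0.0, -2.7]
width: 0.0286
```

{"op": "step_arm", "data": {"moves": [0,0,0.002,0,1,0,0,0.004,0,1,0,0,0.005,0,1,0,0,0.005,0,1]}}

```text
clock: 29.05
position: [0.5276, 0.3409, 0.097]
ee_rot: [-0.0, 1.0, -0.026, 0.0]
contact_force: [-0.3, 0.3, -3.0]
width: 0.0285
```

```bash
python3 plan.py
```

```text
now [0.5276 0.3409 0.097 ] -3.03 w 0.0285 F [-0.3  0.3 -3. ] t 29.05 q [ 0.46  0.43  1.56 -0.    1.15  2.09]
```

{"op": "step_arm", "data": {"moves": [-0.003,0,0.002,0,1,-0.004,0,0.004,0,1,-0.004,0,0.006,0,1,-0.004,0,0.006,0,1]}}

```text
clock: 29.45
position: [0.5254, 0.3409, 0.0937]
ee_rot: [0.0, 1.0, -0.026, -0.0]
contact_force: [-0.4, 0.2, -2.7]
width: 0.0283
```

{"op": "step_arm", "data": {"moves": [0,0,0.001,0,1,0,0,0.002,0,1,0,0,0.002,0,1,0,0,0.002,0,1]}}

```text
clock: 29.85
position: [0.5258, 0.3411, 0.0935]
ee_rot: [-0.0, 1.0, -0.026, 0.0]
contact_force: [-0.9, 0.6, 4.5]
width: 0.0284
```

Contact is felt, so I'll release and rise to look.

{"op": "step_arm", "data": {"moves": [0,0,0,0,0.4,0,0,0,0,0,0,0,0,0,-0.5,0,0,0,0,-1,0,0,0,0,-1]}}

```text
clock: 30.35
position: [0.5255, 0.3409, 0.0926]
ee_rot: [0.0, 1.0, -0.026, -0.0]
contact_force: [-0.0, 0.1, -0.4]
width: 0.0835
```

{"op": "step_arm", "data": {"moves": [0,0,0,0,-1,0,0,-0.02,0,-1,0,0,-0.06,0,-1,0,0,-0.13,0,-1,0,0,-0.2,0,-1]}}

```text
clock: 30.85
position: [0.5252, 0.3408, 0.1942]
ee_rot: [0.0, 1.0, -0.026, -0.0]
contact_force: [1.0, 0.1, 0.9]
width: 0.0851
```

{"op": "step_arm", "data": {"moves": [0,0,-0.05,0,-1,0,0,-0.07,0,-1,0,0,-0.07,0,-1,0,0,-0.07,0,-1]}}

```text
clock: 31.25
position: [0.5249, 0.3406, 0.2267]
ee_rot: [0.001, 1.0, -0.026, -0.001]
contact_force: [-0.1, 0.0, -0.3]
width: 0.0853
```

```bash
python3 plan.py .045 .495,-.095,.225,.4; python3 - <<'E'
import rig,cv2,pickle;from caps import *;from rig import manip
st=manip.get_state();im=rig.get_image("wrist");caps(im,st,.14);pickle.dump((im,st),open("w12.pkl","wb"))
# silhouette of oil in near cell vs tray: pixels clearly darker/more saturated than card
h=cv2.cvtColor(im["frame"],cv2.COLOR_BGR2HSV)
m=((h[...,0]<14)&(h[...,1]>150)&(h[...,2]>60)).astype(np.uint8)*255
for k in cv2.findContours(cv2.morphologyEx(m,cv2.MORPH_OPEN,np.ones((3,3))),0,2)[0]:
    if cv2.contourArea(k)>400:
        W=np.array([cast(im,p[0],.088,st)[:2] for p in k]).astype(np.float32);r=cv2.minAreaRect(W);print("amber",cv2.boundingRect(k),np.round(r[0],4),np.round(r[1],4),(r[2]+45)%90-45)
E
```

```text
now [0.5249 0.3406 0.2267] -3.03 w 0.0853 F [-0.1  0.  -0.3] t 31.25 q [ 0.46  0.35  1.36 -0.    1.44  2.09]
[-0.007, 0.437, 0.002, np.float64(-0.01)] -> [0.51  0.123 0.226] -1.2
[-0.02, 0.436, 0.001, np.float64(-0.009)] -> [ 0.495 -0.095  0.225] 0.4
cap 317 328 27.6 [0.4146 0.3143] diam 0.0461
cap 558 240 22.5 [0.4834 0.1257] diam 0.0349
cap 276 202 19.0 [0.5247 0.3421] diam 0.0286
cap 132 142 34.4 [0.5749 0.4428] diam 0.0491
cap 287 87 22.4 [0.6065 0.3303] diam 0.0307
amber (496, 187, 64, 64) [0.4856 0.1162] [0.0441 0.0598] -20.32732391357422
amber (248, 155, 60, 60) [0.5264 0.3419] [0.052  0.0528] -6.601554870605469
amber (503, 91, 57, 73) [0.5638 0.1232] [0.0611 0.0444] 1.8221542835235596
amber (254, 57, 64, 67) [0.6065 0.3302] [0.0519 0.0518] -1.7816696166992188
amber (509, 0, 51, 67) [0.6359 0.131 ] [0.0562 0.036 ] 18.787532806396484
amber (258, 0, 67, 37) [0.6606 0.3236] [0.0519 0.0256] -2.9998092651367188
```

The oil stands at (0.525,0.342) with yaw −6.6° against −5.8° for the tray, so it is square with its cell. Now the syrup.

{"op": "step_arm", "data": {"moves": [-0.007,0.437,0,-0.01,-1,-0.007,0.437,0,-0.01,-1,-0.007,0.437,0,-0.01,-1,-0.007,0.437,0,-0.01,-1,-0.007,0.437,0,-0.01,-1]}}

```text
clock: 31.8
position: [0.5087, 0.1189, 0.2261]
ee_rot: [0.001, 1.0, -0.012, -0.002]
contact_force: [0.4, 0.3, -0.5]
width: 0.085
```

{"op": "step_arm", "data": {"moves": [-0.02,0.436,0,-0.009,-1,-0.02,0.436,0,-0.009,-1,-0.02,0.436,0,-0.009,-1,-0.02,0.436,0,-0.009,-1,-0.02,0.436,0,-0.009,-1]}}

```text
clock: 32.3
position: [0.4944, -0.0987, 0.2261]
ee_rot: [0.001, 1.0, 0.001, -0.002]
contact_force: [0.8, 0.5, -0.6]
width: 0.0852
```

{"op": "step_arm", "data": {"moves": [0,0,0,0,-1,0,0,0,0,-1]}}

```text
clock: 32.5
position: [0.495, -0.0943, 0.2266]
ee_rot: [-0.001, 1.0, 0.003, -0.001]
contact_force: [-0.2, 0.7, 0.4]
width: 0.0852
```

```bash
python3 - <<'E'
import rig;from caps import *;from rig import manip
st=manip.get_state();caps(rig.get_image("wrist"),st,.156)
E
python3 plan.py .03 .5065,-.0945,.17,.4 .5065,-.0945,.108,.4
```

```text
cap 353 328 31.6 [ 0.398 -0.153] diam 0.0494
cap 46 216 33.2 [0.4881 0.0708] diam 0.0473
cap 281 191 20.6 [ 0.5074 -0.0959] diam 0.0287
cap 24 104 37.8 [0.5646 0.072 ] diam 0.0492
cap 12 10 16.0 [0.6195 0.0679] diam 0.0195
now [ 0.4952 -0.0937  0.2268] 0.4 w 0.0853 F [ 0.7 -0.5 -0.1] t 32.55 q [-0.33  0.16  1.62  0.    1.36  1.24]
[0.023, 0.002, 0.114, np.float64(-0.0)] -> [ 0.507 -0.095  0.17 ] 0.4
[-0.0, -0.0, 0.124, np.float64(-0.0)] -> [ 0.507 -0.095  0.108] 0.4
```

{"op": "step_arm", "data": {"moves": [0.01,0.002,0.02,0,-1,0.023,0.003,0.06,0,-1,0.023,0.003,0.1,0,-1,0.023,0.003,0.114,0,-1,0.023,0.003,0.114,0,-1]}}

```text
clock: 33.05
position: [0.5065, -0.0949, 0.1694]
ee_rot: [-0.001, 1.0, 0.004, -0.002]
contact_force: [-0.1, 0.9, 1.8]
width: 0.0858
```

{"op": "step_arm", "data": {"moves": [0,0,0.03,0,-1,0,0,0.06,0,-1,0,0,0.09,0,-1,0,0,0.12,0,-1,0,0,0.124,0,-1]}}

```text
clock: 33.55
position: [0.5068, -0.0956, 0.1082]
ee_rot: [-0.0, 1.0, 0.004, -0.001]
contact_force: [-0.0, -0.6, -0.3]
width: 0.0855
```

{"op": "step_arm", "data": {"moves": [0,0,0,0,0,0,0,0,0,0.2,0,0,0,0,1,0,0,0,0,1,0,0,0,0,1], "force": 50}}

```text
clock: 34.05
position: [0.508, -0.0961, 0.1098]
ee_rot: [0.0, 1.0, 0.003, 0.001]
contact_force: [0.4, 2.1, 5.4]
width: 0.0284
```

{"op": "step_arm", "data": {"moves": [0,0,0,0,1,0,0,0,0,1,0,0,0,0,1,0,0,0,0,1]}}

```text
clock: 34.45
position: [0.508, -0.0961, 0.1098]
ee_rot: [0.0, 1.0, 0.003, 0.001]
contact_force: [-0.3, 1.4, 5.7]
width: 0.0285
```

{"op": "step_arm", "data": {"moves": [0,0,-0.01,0,1,0,0,-0.03,0,1,0,0,-0.06,0,1,0,0,-0.1,0,1,0,0,-0.14,0,1]}}

```text
clock: 34.95
position: [0.5067, -0.0962, 0.1794]
ee_rot: [-0.0, 1.0, 0.003, -0.001]
contact_force: [0.6, -0.7, -3.5]
width: 0.0283
```

```bash
python3 plan.py .03 .527,-.3165,.178,.8 .527,-.3165,.14,.8
```

```text
now [ 0.5067 -0.0962  0.1794] 0.39 w 0.0283 F [ 0.6 -0.7 -3.5] t 34.95 q [-0.32  0.21  1.68 -0.    1.26  1.24]
[0.019, 0.22, 0.001, np.float64(-0.001)] -> [ 0.517 -0.206  0.179] 0.6
[0.018, 0.221, 0.002, np.float64(-0.001)] -> [ 0.527 -0.317  0.178] 0.7
[-0.0, -0.0, 0.076, np.float64(-0.0)] -> [ 0.527 -0.317  0.14 ] 0.7
```

{"op": "step_arm", "data": {"moves": [0.002,0.025,0,0,1,0.006,0.07,0,0,1,0.01,0.12,0,0,1,0.015,0.17,0,-0.001,1,0.019,0.22,0,-0.001,1]}}

```text
clock: 35.45
position: [0.5168, -0.2078, 0.1776]
ee_rot: [-0.0, 1.0, 0.005, -0.001]
contact_force: [0.3, 0.0, -2.4]
width: 0.0281
```

{"op": "step_arm", "data": {"moves": [0.005,0.06,0,0,1,0.01,0.12,0,0,1,0.015,0.175,0,0,1,0.018,0.21,0,-0.001,1,0.018,0.221,0,-0.001,1]}}

```text
clock: 35.95
position: [0.5271, -0.3188, 0.1776]
ee_rot: [-0.0, 1.0, 0.006, -0.001]
contact_force: [-0.1, 0.4, -3.4]
width: 0.0283
```

{"op": "step_arm", "data": {"moves": [0,0,0,0,1,0,0,0.02,0,1,0,0,0.04,0,1,0,0,0.06,0,1,0,0,0.06,0,1]}}

```text
clock: 36.45
position: [0.5263, -0.3147, 0.1466]
ee_rot: [-0.001, 1.0, 0.007, -0.002]
contact_force: [0.1, -0.2, -2.9]
width: 0.0286
```

```bash
python3 plan.py .03 .527,-.3165,.111,.8; python3 - <<'E'
import rig;from h import *;from rig import manip
# row profile of the tray walls (light card) beside the bottle, and the bottle's span, at rim height
st=manip.get_state();im=rig.get_image("wrist");h=cv2.cvtColor(im["frame"],cv2.COLOR_BGR2HSV)
card=((h[...,0]>8)&(h[...,0]<22)&(h[...,1]>90)).astype(np.uint8)
for v in(120,150,180,210):
    u=np.where(card[v,150:420])[0]+150;print(v,u.min(),u.max(),[cast(im,(q,v),.04,st)[:2].round(4).tolist() for q in(u.min(),u.max())])
E
```

```text
now [ 0.5263 -0.3147  0.1466] 0.81 w 0.0286 F [ 0.1 -0.2 -2.9] t 36.45 q [-0.65  0.38  1.52 -0.    1.25  0.9 ]
[0.001, 0.004, 0.071, np.float64(0.0)] -> [ 0.527 -0.317  0.111] 0.8
120 224 338 [[0.5848, -0.2721], [0.5861, -0.3587]]
150 225 337 [[0.5621, -0.2722], [0.5634, -0.3593]]
180 227 335 [[0.5383, -0.273], [0.5396, -0.3591]]
210 228 334 [[0.5134, -0.2732], [0.5147, -0.3597]]
```

The tray's midline measures y = −0.316, so the bottle is within 2 mm of centre. Lowering.

{"op": "step_arm", "data": {"moves": [0.001,0.003,0.02,0,1,0.001,0.003,0.04,0,1,0.001,0.003,0.055,0,1,0.001,0.003,0.065,0,1,0.001,0.003,0.067,0,1]}}

```text
clock: 37.0
position: [0.5276, -0.3177, 0.1143]
ee_rot: [-0.001, 1.0, 0.006, -0.001]
contact_force: [0.1, -0.1, -3.0]
width: 0.0285
```

{"op": "step_arm", "data": {"moves": [0,0,0.002,0,1,0,0,0.003,0,1,0,0,0.004,0,1,0,0,0.004,0,1]}}

```text
clock: 37.4
position: [0.5283, -0.3181, 0.1137]
ee_rot: [0.0, 1.0, 0.007, 0.0]
contact_force: [-0.4, -0.1, -3.1]
width: 0.0287
```

```bash
python3 plan.py
```

```text
now [ 0.5283 -0.3181  0.1137] 0.75 w 0.0287 F [-0.4 -0.1 -3.1] t 37.4 q [-0.65  0.4   1.56 -0.    1.18  0.9 ]
```

{"op": "step_arm", "data": {"moves": [0,0,0.002,0,1,0,0,0.004,0,1,0,0,0.005,0,1,0,0,0.005,0,1]}}

```text
clock: 37.8
position: [0.5281, -0.3179, 0.1107]
ee_rot: [-0.0, 1.0, 0.007, -0.0]
contact_force: [-1.0, 0.5, -3.3]
width: 0.0285
```

{"op": "step_arm", "data": {"moves": [0,0,0.001,0,1,0,0,0.002,0,1,0,0,0.002,0,1,0,0,0.002,0,1]}}

```text
clock: 38.2
position: [0.5282, -0.3181, 0.11]
ee_rot: [0.0, 1.0, 0.007, 0.0]
contact_force: [0.7, -0.3, -2.5]
width: 0.0286
```

```bash
python3 plan.py
```

```text
now [ 0.5282 -0.3181  0.11  ] 0.75 w 0.0286 F [ 0.7 -0.3 -2.5] t 38.2 q [-0.65  0.41  1.57 -0.    1.17  0.9 ]
```

{"op": "step_arm", "data": {"moves": [0,0,0.001,0,1,0,0,0.002,0,1,0,0,0.002,0,1,0,0,0.002,0,1]}}

```text
clock: 38.6
position: [0.5285, -0.3181, 0.1099]
ee_rot: [0.0, 1.0, 0.007, 0.001]
contact_force: [-0.8, 0.7, 5.2]
width: 0.0286
```

{"op": "step_arm", "data": {"moves": [0,0,0,0,0.4,0,0,0,0,0,0,0,0,0,-0.5,0,0,0,0,-1,0,0,0,0,-1]}}

```text
clock: 39.1
position: [0.5281, -0.3181, 0.1086]
ee_rot: [0.0, 1.0, 0.006, -0.0]
contact_force: [0.7, 0.5, -0.2]
width: 0.0835
```

{"op": "step_arm", "data": {"moves": [0,0,0,0,-1,0,0,-0.02,0,-1,0,0,-0.06,0,-1,0,0,-0.13,0,-1,0,0,-0.2,0,-1]}}

```text
clock: 39.6
position: [0.5279, -0.3179, 0.2103]
ee_rot: [-0.0, 1.0, 0.007, -0.0]
contact_force: [1.1, -0.1, 1.2]
width: 0.0852
```

{"op": "step_arm", "data": {"moves": [-0.02,0,-0.07,0,-1,-0.1,0,-0.12,0,-1,-0.2,0.05,-0.12,0,-1,-0.3,0.1,-0.12,0,-1,-0.4,0.15,-0.12,0,-1]}}

```text
clock: 40.1
position: [0.3435, -0.388, 0.2703]
ee_rot: [0.001, 1.0, 0.007, 0.001]
contact_force: [0.3, -0.3, 0.6]
width: 0.0856
```

{"op": "step_arm", "data": {"moves": [-0.1,0.08,0,0,-1,-0.2,0.16,0,0,-1,-0.25,0.24,0,0,-1,-0.25,0.3,0,0,-1,-0.25,0.3,0,0,-1]}}

```text
clock: 40.6
position: [0.219, -0.5449, 0.2687]
ee_rot: [0.002, 1.0, 0.004, -0.001]
contact_force: [0.2, 1.9, -0.3]
width: 0.0858
```

{"op": "step_arm", "data": {"moves": [0,0,0,0,-1,0,0,0,0,-1]}}

```text
clock: 40.8
position: [0.2222, -0.5382, 0.2693]
ee_rot: [-0.0, 1.0, 0.007, 0.0]
contact_force: [-0.6, 0.0, -0.2]
width: 0.0853
```

```bash
python3 plan.py; python3 - <<'E'
import rig;from h import *
t=rig.get_image("top");s=rig.get_image("scene");a=t["frame"][90:250,130:490];b=s["frame"][95:355,120:400]
a=cv2.resize(a,(720,320));b=cv2.resize(b,(302,280));c=np.zeros((600,720,3),np.uint8);c[:320]=a;c[320:,:302]=b
b2=cv2.resize(s["frame"][90:200,120:270],(382,280),interpolation=2);c[320:,310:692]=b2
cv2.imwrite("pics/fin.png",c)
h=cv2.cvtColor(t["frame"],cv2.COLOR_BGR2HSV);w=((h[...,1]<60)&(h[...,2]>165)).astype(np.uint8)*255
for k in cv2.findContours(w[95:235,140:480],0,2,offset=(140,95))[0]:
    if cv2.contourArea(k)>80:
        (u,v),r=cv2.minEnclosingCircle(k);print(round(u),round(v),round(r,1),[cast(t,(u,v),z)[:2].round(4).tolist() for z in(.122,.14,.156)])
E
```

```text
now [ 0.2222 -0.5382  0.2693] 0.77 w 0.0853 F [-0.6  0.  -0.2] t 40.8 q [-1.3   0.26  1.38  0.    1.5   0.26]
271 218 11.8 [[0.4777, 0.0972], [0.4772, 0.0966], [0.4768, 0.0961]]
155 198 7.1 [[0.5264, 0.3491], [0.5252, 0.3445], [0.5241, 0.3404]]
465 188 7.5 [[0.5313, -0.3296], [0.53, -0.3234], [0.5288, -0.3178]]
269 178 11.9 [[0.5653, 0.1002], [0.5635, 0.0995], [0.5618, 0.0989]]
161 160 7.1 [[0.6102, 0.3364], [0.6076, 0.332], [0.6053, 0.3281]]
460 150 7.0 [[0.617, -0.3221], [0.6143, -0.316], [0.6119, -0.3106]]
265 140 12.0 [[0.6484, 0.1053], [0.6452, 0.1045], [0.6424, 0.1039]]
164 124 7.0 [[0.6908, 0.3271], [0.6869, 0.3228], [0.6834, 0.319]]
460 111 7.2 [[0.7022, -0.3241], [0.6981, -0.318], [0.6945, -0.3125]]
```

View pics/fin.png

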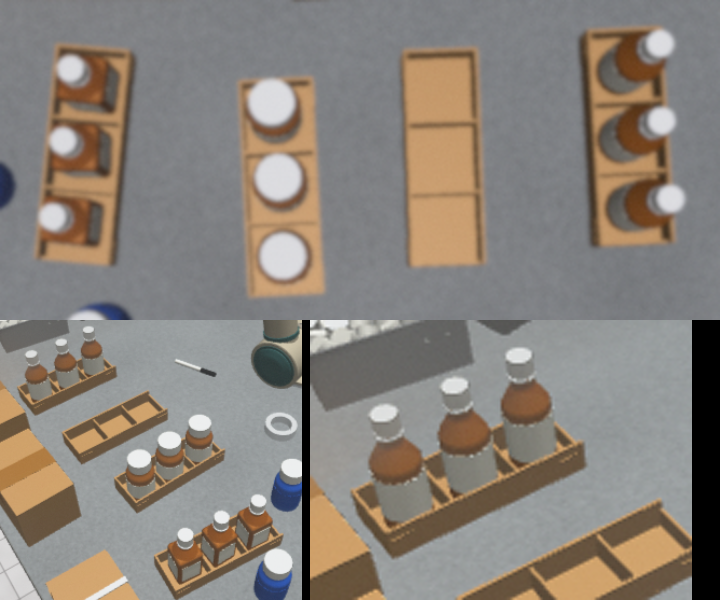

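Every tray now holds three of one kind, all upright. The stock caps are within 0.5 mm of where they started. I'll hand the job in.

```bash
python3 -c "
from rig import job
print(job.sign_off())"
```

```text
the job is handed in; nothing more can be done
None
```

The job is done and handed in at about 41 s of robot time. Each misplaced bottle now stands in the near-end cell of its own tray.

- **Order of moves:** I parked the syrup in the empty tray and moved the jar to the jar tray. Then the oil went to the square-bottle tray and the syrup to the slim-bottle tray. Each was gripped by its cap and lowered until it touched the cell floor, at about 5 N, before release.
- **Last checks:** The final pictures show all nine bottles upright, the empty tray empty again and the arm clear. The caps of the six stock bottles are within about 0.5 mm of where they started. The oil's yaw was −6.6° against about −5.8° for its tray, so it sits square in the cell. It stands about 3 to 5 mm off the cell centre, inside the 13 mm clearance.
- **What failed or disagreed:**
  - My first grasp closed on nothing above the syrup cap. The fingertips sat about 20 mm behind the reported TCP, not 14 mm ahead as the text says. I went about 32 mm lower, and the later grasps used that correction.
  - The gripper width read about 28 mm on the 30 mm caps.
  - The top and wrist views differed by 2 to 4 mm on tray positions.

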